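# Check the bench scale with its check weights

### The job

Check the bench scale: first take the red solder spool off the pan and stand it wholly on the blue pad, and turn the tare knob anticlockwise back to its zero stop. Then put the check weights that are there on the pan one at a time, from the lightest to the heaviest, each alone and upright at the marked centre of the pan, set down gently so that the pan never hits its bottom stop; let go and let each settle there for a couple of seconds before moving it, standing upright, to the black tray. At the end the pan is empty, the knob is at zero, and everything else on the bench is where it was.

Things in the scene. Friction and masses are not known exactly. Their poses are not given: they have to be found in the camera images.
- scale: white spring scale, fixed to the bench: base 140 (its x) x 270 (its y) x 55 high. Origin: centre of its underside. Its round pan is at y +60, its grey raised console (130 x 100, top 75 high) with the tare knob at y -83
- pan_top (a point): centre of the top face of the scale's round steel pan (marked with a dot and a ring of diameter 60). Pan diameter 124, 4 thick, top 95 above the bench when empty; it rides on a spring, sinks about 1.6 mm per 100 g and meets a hard stop 24 mm down
- pan (a joint): how far the pan is pressed down, m: 0 empty, 0.024 at the hard stop
- tare (a joint): angle of the black tare knob on the scale's console, rad: 0 at its zero stop, grows (to 2.6) clockwise seen from above; so it is turned back anticlockwise. Stays where it is left. At 0 its white mark points along the scale's -x to the red line
- tare_grip (a point): point on the tare knob's vertical axis at the height to grip, 112 above the bench. The knob has an upright bar grip 42 long (along the scale's x at joint 0, turning with the knob), 14 thick, top 7 above this point, bottom about 23 below it
- spool_red: red-flanged solder spool, upright cylinder of diameter 54, height 45; at the start left standing on the scale's pan. Origin: centre of its underside
- pad: blue rubber pad, fixed, 120 x 120, 3 thick. Origin: centre of its underside
- tray: black shallow tray, fixed, 190 x 190, walls 22 high and 4 thick. Origin: centre of its underside
- tray_in (a point): centre of the tray's inner floor (floor 4 thick, inside 182 x 182); axes along the tray's sides
- w100: 100 g steel check weight: upright cylinder of diameter 26, height 26, with a small green knob (diameter 18) to 40 above its underside, and a green top face. Origin: centre of its underside. May be absent
- w200: 200 g steel check weight: upright cylinder of diameter 32, height 32, with a small yellow knob (diameter 18) to 46 above its underside, and a yellow top face. Origin: centre of its underside. May be absent
- w300: 300 g steel check weight: upright cylinder of diameter 38, height 34, with a small blue knob (diameter 18) to 48 above its underside, and a blue top face. Origin: centre of its underside. May be absent
- w500: 500 g steel check weight: upright cylinder of diameter 46, height 38, with a small red knob (diameter 18) to 52 above its underside, and a red top face. Origin: centre of its underside. May be absent
- spool_white: white-flanged solder spool, upright, diameter 54, height 45; bystander. Origin: centre of its underside
- spool_green: green-flanged solder spool, upright, diameter 54, height 45; bystander. Origin: centre of its underside
- flux: small round jar, diameter 44, height 60; bystander. Origin: centre of its underside
- tweezers: dark steel tweezers, 125 long along its x, 16 wide, 10 high, lying; bystander
Not all that is in view belongs to the job. Leave any orange look-alike of the w100 alone.

How it is judged (in metres and radians):
On the way, in this order (a step that is already met when the one before it is completed fails the run):
1. the red spool stands released on the blue pad and the tare knob is back at its zero stop (horizontal distance between spool_red and pad below 0.032 m and z of spool_red in the frame of pad between -0.002 and 0.008 m and contact force between the fingers and spool_red below 0.05 N and linear speed of spool_red below 0.02 m/s and angle between spool_red's own z axis and vertical below 0.15 rad and value of joint tare below 0.1 rad), for 0.3 s.
2. the 100 g weight (if there is one) stands alone, upright, released and still on the pan, within 12 mm of its centre, for a second (horizontal distance between w100 and pan_top below 0.012 m and z of w100 in the frame of pan_top between -0.003 and 0.003 m and contact force between the fingers and w100 below 0.05 N and linear speed of w100 below 0.02 m/s and angle between w100's own z axis and vertical below 0.15 rad and horizontal distance between w100 and w200 above 0.085 m and horizontal distance between w100 and w300 above 0.085 m and horizontal distance between w100 and w500 above 0.085 m and horizontal distance between w100 and spool_red above 0.085 m), for 1 s.
3. the 200 g weight (if there is one) stands alone, upright, released and still on the pan, within 12 mm of its centre, for a second (horizontal distance between w200 and pan_top below 0.012 m and z of w200 in the frame of pan_top between -0.003 and 0.003 m and contact force between the fingers and w200 below 0.05 N and linear speed of w200 below 0.02 m/s and angle between w200's own z axis and vertical below 0.15 rad and horizontal distance between w200 and w100 above 0.085 m and horizontal distance between w200 and w300 above 0.085 m and horizontal distance between w200 and w500 above 0.085 m and horizontal distance between w200 and spool_red above 0.085 m), for 1 s.
4. the 300 g weight (if there is one) stands alone, upright, released and still on the pan, within 12 mm of its centre, for a second (horizontal distance between w300 and pan_top below 0.012 m and z of w300 in the frame of pan_top between -0.003 and 0.003 m and contact force between the fingers and w300 below 0.05 N and linear speed of w300 below 0.02 m/s and angle between w300's own z axis and vertical below 0.15 rad and horizontal distance between w300 and w100 above 0.085 m and horizontal distance between w300 and w200 above 0.085 m and horizontal distance between w300 and w500 above 0.085 m and horizontal distance between w300 and spool_red above 0.085 m), for 1 s.
5. the 500 g weight (if there is one) stands alone, upright, released and still on the pan, within 12 mm of its centre, for a second (horizontal distance between w500 and pan_top below 0.012 m and z of w500 in the frame of pan_top between -0.003 and 0.003 m and contact force between the fingers and w500 below 0.05 N and linear speed of w500 below 0.02 m/s and angle between w500's own z axis and vertical below 0.15 rad and horizontal distance between w500 and w100 above 0.085 m and horizontal distance between w500 and w200 above 0.085 m and horizontal distance between w500 and w300 above 0.085 m and horizontal distance between w500 and spool_red above 0.085 m), for 1 s.
At the end, for the whole second after the job is handed in: the red spool stands upright on the blue pad, within 32 mm of its centre; the tare knob is within 0.1 rad of its zero stop; every check weight present stands upright on the floor of the black tray; the pan is empty (within 1.5 mm of its top); all are released and at rest (all of step 1 and value of joint pan below 0.0015 m and x of w100 in the frame of tray_in between -0.085 and 0.085 m and y of w100 in the frame of tray_in between -0.085 and 0.085 m and z of w100 in the frame of tray_in between -0.004 and 0.006 m and contact force between the fingers and w100 below 0.05 N and linear speed of each of w100, w200, w300, w500 below 0.02 m/s and angle between each of w100, w200, w300, w500's own z axis and vertical below 0.15 rad and x of w200 in the frame of tray_in between -0.085 and 0.085 m and y of w200 in the frame of tray_in between -0.085 and 0.085 m and z of w200 in the frame of tray_in between -0.004 and 0.006 m and contact force between the fingers and w200 below 0.05 N and x of w300 in the frame of tray_in between -0.085 and 0.085 m and y of w300 in the frame of tray_in between -0.085 and 0.085 m and z of w300 in the frame of tray_in between -0.004 and 0.006 m and contact force between the fingers and w300 below 0.05 N and x of w500 in the frame of tray_in between -0.085 and 0.085 m and y of w500 in the frame of tray_in between -0.085 and 0.085 m and z of w500 in the frame of tray_in between -0.004 and 0.006 m and contact force between the fingers and w500 below 0.05 N); the robot touches nothing.
It fails at once if the pan is pushed or dropped onto its bottom stop (more than 22.5 mm down) (value of joint pan above 0.0225 m).
It fails at once if a bystander is shifted by more than 30 mm (distance of any of spool_white, spool_green, flux, tweezers from where it was at the start of the episode above 0.03 m).
Of w100, w200, w300, w500 only 3 to 4 are there at a start; the rules pass over those that are not, and their reading is None.
At some moment in a run one of w100, w200, w300, w500, spool_red may be knocked a few centimetres aside while the robot is not near it.
It also fails if it takes over 210 s, if anything falls off the work surface, if the arm or the gripper's body presses on something with over 40 N, if the wrist force passes 120 N, or if a joint passes its speed limit or range.

### The arm

A 6-joint arm with a two-finger parallel gripper is mounted at the origin on the work surface. World frame = base frame: x ahead of the robot, y to its left, z up, the work surface at z = 0. Lengths are in mm, angles in rad, forces in N, time in s.
With the tool pointing down it reaches from about 350 to 775 mm from the base axis. Payload 7.3 kg.
Tool frame: the origin (TCP) lies at the very end of the fingers, on their centre line; the grasp point (between the pads) lies 19 mm behind it; z points along the fingers, y is the line along which they close (so a half turn about z gives the same grasp; the last joint's range is limited). The gripper opens to 92 mm and grips with 3 to 60 N. Pads are 19 mm wide; open, the fingers measure 130 mm over their backs; the gripper's body (75 mm by 190 mm) begins 47 mm behind the grasp point.
Start: joints at [-1.276, 0.342, 1.524, -0, 1.275, -0.146], TCP at [224.022, -474.825, 226.741] pointing down, gripper open.
Joint ranges: [-2.53, 2.53], [-0.77, 2.02], [0.04, 2.7], [-1, 4.14], [0.28, 2.66], [-3.11, 3.11]. Speed limits (rad/s): [2.57, 2.57, 3.14, 3.14, 3.14, 3.14].

### API

Orientations are given as [roll, pitch, yaw] about the fixed x, y, z axes, in that order (R = Rz(yaw) Ry(pitch) Rx(roll)).
In Python, from plant import get_obs, optics, ticket, finder gives the robot as it stands.
- The arm moves only by the tool send_rows, never from a script. Its arguments are lists of equal length, an entry for each row: "offset": the shift along the tool's x, y, z scaled (see below), a list of three; "delta_rot": the turn, a rotation vector about the tool's x, y, z scaled (see below), a list of three. In form: {"offset": [[dx, dy, dz], ...], "delta_rot": [[rx, ry, rz], ...]}. A call has 1 to 8 rows; each row is the pose to reach, as a shift and turn from the pose commanded when the call began, along the tool's axes at that moment, turning the shorter way round; what a row does not reach only later rows make up. The controller multiplies each number of a shift by 120 mm and each number of a turn by 360 degrees. A row lasts 1/8 s, in which the tool goes at most 62.5 mm and 10.7 degrees, less where a joint would pass 70% of its speed; a pose out of reach is approached as far as the arm can. A call with a number of a shift or a turn outside -1 to 1 is refused whole. A call with a gripper value outside its range is refused whole. "grip" is the opening, from 0 (shut) to 1 (fully open), set as the call begins (left out, the last holds). The fingers move at their own pace and stop on an object; the grip force is fixed at half the most. Time passes only in rows, so rows that repeat a pose let the fingers close. It gives the time, the measured TCP pose, the force, the opening and the grip force at its end, in the units of the state.
- get_obs(): the state, without advancing time (a new reading comes with each control period).
- optics.capture(name): name is "scene" or "top"; returns the picture (420x560x3 uint8, red, green, blue); there is no depth.
- optics.get_calibration(name): a dict with "fx", "fy", "cx", "cy" (pixels), "k1" (the pictures are not rectified: a ray, as slopes to the right and down, at radius r is drawn at 1 + k1 r^2 times it, then the intrinsics apply), "world_from_camera" (4x4, takes a point from camera to world coordinates). Camera axes: x right, y down, z forward; pixel columns grow to the right and rows downward; lengths in mm; the calibration is good to about 2 mm. A picture is of the moment at which its call begins. get_calibration takes no time and is no camera call.
- ticket.close_job(): hands the job in; it is judged then, once.
Trained networks look in the newest picture that a camera, given by its name, has taken for a name from the list of things; names that differ only in an ending like _2 or _b are one class to them, and where a whole thing is asked for, a point or a joint stands for the part that bears it (a point fixed in the world has none). Each returns a list of dicts, best first, with "confidence" (0 to 1); they miss things now and then, are a little off and sometimes report something else, mostly with a low value. They report only what shows in the picture. A call takes as long as a camera call. They do not tell look-alikes from the thing itself.
- finder.boxes_of(target, camera): "box" ([left, top, right, bottom] in pixels, round what is visible of it).
- finder.silhouettes(target, camera): "region" (420x560 bool, what is visible of it) and "box" ([left, top, right, bottom] in pixels, round what is visible of it).
- finder.pinpoint(target, camera): "uv" ([column, row] in pixels: a listed point, or the origin of a listed thing).
The state is a dict: "time": time; "joint_positions": joint angles; "dq": joint speeds; "tau": joint torques, N m; "tool_pos": TCP position; "tcp_rot": TCP orientation; "contact_force": force on the tool from outside, world axes, zero at the start; "moment": the same for the moment, N m; "grip_width": finger opening in mm; "finger_force": force on a finger pad.
Only numpy, scipy, OpenCV 4.12 (cv2) and the standard library are available. Lean on these libraries where they do the work, as an engineer would, in place of code of your own. Each camera call takes 0.05 s, during which the arm holds its last target. There are 200 camera calls.

## Working session

There is one attempt and no reset: what is moved stays moved. The work goes in short steps, Python scripts to look and compute and a tool call to move; the robot and the scene stay as the last step left them, time stands still between calls to the robot, and variables do not carry over. Pictures are saved under pics/ and viewed, at most 14 in all, crops included, and the job is handed in when it is done.

Besides the shell and the picture viewer there is one more tool, called after "Request:" as a command line: name --argument value ..., lists and objects as JSON in quotes. send_rows: Moves the arm, as the interface text tells. Its arguments: {"type":"object","properties":{"offset":{"type":"array"},"delta_rot":{"type":"array"},"grip":{"type":"number"}},"required":["offset","delta_rot"]}

```bash
mkdir -p pics; ls; cat > h.py <<'E'
import numpy as np, cv2
from plant import get_obs, optics, ticket, finder
def cal(c):
    k=optics.get_calibration(c); return k,np.array(k["world_from_camera"],float)
def ray(c,uv):
    k,T=cal(c); x=(uv[0]-k["cx"])/k["fx"]; y=(uv[1]-k["cy"])/k["fy"]
    rd=np.hypot(x,y); r=rd
    for _ in range(30): r=rd/(1+k["k1"]*r*r)
    s=r/rd if rd>0 else 1
    d=T[:3,:3]@np.array([x*s,y*s,1]); return T[:3,3],d/np.linalg.norm(d)
def at_z(c,uv,z):
    o,d=ray(c,uv); return o+d*(z-o[2])/d[2]
def proj(c,p):
    k,T=cal(c); q=T[:3,:3].T@(np.array(p,float)-T[:3,3]); s=q[:2]/q[2]; s=s*(1+k["k1"]*(s@s))
    return np.array([k["fx"]*s[0]+k["cx"],k["fy"]*s[1]+k["cy"]])
def tri(a,b):
    (o1,d1),(o2,d2)=ray(*a),ray(*b)
    t=np.linalg.lstsq(np.c_[d1,-d2],o2-o1,rcond=None)[0]
    p,q=o1+d1*t[0],o2+d2*t[1]; return (p+q)/2,np.linalg.norm(p-q)
def save(im,n): cv2.imwrite("pics/"+n,im[:,:,::-1])
E
python3 - <<'E'
from h import *
for c in("scene","top"):
    im=optics.capture(c); save(im,c+"0.png"); np.save(c+"0.npy",im)
    k,T=cal(c); print(c,k["fx"],k["k1"],T.round(3).tolist())
names="pan_top tare_grip spool_red pad tray_in tray scale w100 w200 w300 w500 spool_white spool_green flux tweezers".split()
for n in names:
    o=[]
    for c in("scene","top"):
        r=finder.pinpoint(n,c)[:3]; o.append(r)
        print(n,c,[(np.round(x["uv"]).tolist(),round(x["confidence"],2)) for x in r])
    if o[0] and o[1]: print("   tri",[np.round(v,1).tolist() for v in tri(("scene",o[0][0]["uv"]),("top",o[1][0]["uv"]))])
print(get_obs())
E
```

```text
pics
scene 525.8514819761016 -0.09359047623185324 [[0.431, 0.677, -0.597, 1261.444], [0.903, -0.327, 0.28, -310.486], [-0.005, -0.659, -0.752, 979.627], [0.0, 0.0, 0.0, 1.0]]
top 448.451040470073 -0.11723980117773457 [[-0.013, -1.0, 0.029, 507.704], [-1.0, 0.013, -0.003, 5.272], [0.003, -0.029, -1.0, 1153.5], [0.0, 0.0, 0.0, 1.0]]
pan_top scene [([303.0, 225.0], 0.9)]
pan_top top [([251.0, 182.0], 0.65)]
   tri [[612.3, 59.3, 85.4], 4.5]
tare_grip scene [([249.0, 246.0], 0.86), ([385.0, 182.0], 0.62), ([173.0, 344.0], 0.43)]
tare_grip top [([311.0, 174.0], 0.64), ([383.0, 146.0], 0.63)]
   tri [[629.9, -80.0, 110.0], 0.8]
spool_red scene []
spool_red top [([256.0, 187.0], 0.82)]
pad scene [([384.0, 186.0], 0.96)]
pad top [([144.0, 225.0], 0.64)]
   tri [[516.4, 350.1, -10.8], 1.5]
tray_in scene [([120.0, 276.0], 0.91), ([123.0, 278.0], 0.72)]
tray_in top [([413.0, 225.0], 0.79)]
   tri [[506.4, -350.9, 3.4], 1.6]
tray scene [([123.0, 278.0], 0.83)]
tray top []
scale scene [([280.0, 263.0], 0.78), ([172.0, 341.0], 0.74)]
scale top [([277.0, 182.0], 0.74)]
   tri [[622.9, -2.5, -6.3], 
[... 1401 characters left out ...]
.6, 'joint_positions': array([-1.27599597e+00,  3.41987948e-01,  1.52409171e+00, -9.13069542e-07,
        1.27540826e+00, -1.46002911e-01]), 'dq': array([-1.33703155e-03, -1.14499567e-03, -1.13855293e-03, -2.55647976e-04,
        3.20044912e-04,  8.09160189e-05]), 'tau': array([-1.62012407e-04, -4.31126869e+01, -2.44477415e+01,  7.18630850e-02,
        4.82877705e-02, -8.14733454e-06]), 'tool_pos': array([ 224.02410315, -474.82559322,  226.74966465]), 'tcp_rot': array([3.14148917e+00, 1.61003986e-05, 4.40803534e-01]), 'contact_force': array([ 0.38777212, -0.16568702, -0.09319992]), 'moment': array([-0.0181216 , -0.03777259,  0.04898035]), 'finger_force': 0.0, 'grip_width': 91.85394310950139}
```

```bash
python3 - <<'E'
from h import *
t=np.load("top0.npy"); s=np.load("scene0.npy")
save(cv2.resize(t[115:295,100:460],(800,400),interpolation=cv2.INTER_CUBIC),"t1.png")
save(cv2.resize(s[150:390,60:460],(800,480),interpolation=cv2.INTER_CUBIC),"s1.png")
E
```

```text
(no output)
```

View pics/t1.png

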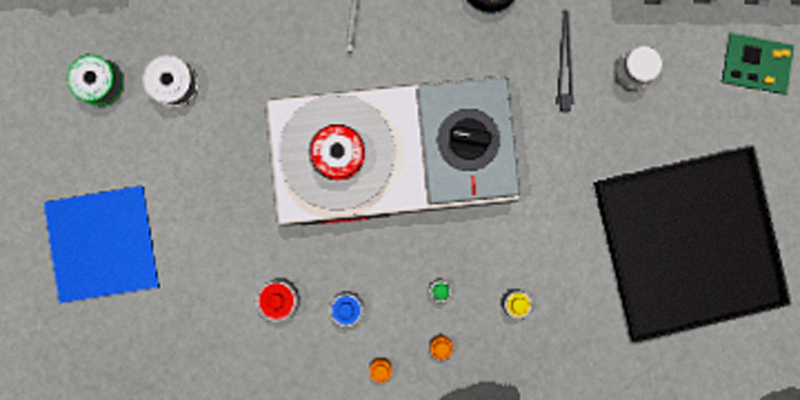

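View pics/s1.png

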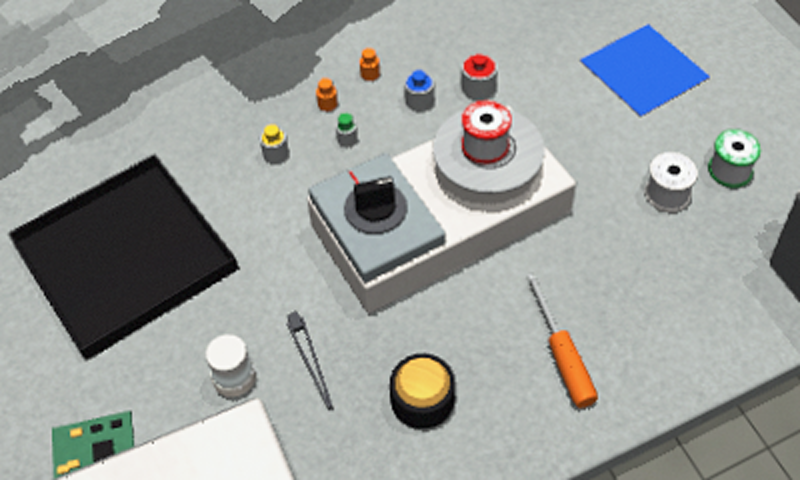

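The top crop (scale 2.22, origin 100,115) shows all four weights. In full-image pixels they are:
- w500, red, about (225,250)
- w300, blue, about (256,254)
- w100, green, about (298,246)
- w200, yellow, about (333,252)

There are two orange look-alikes, at about (298,271) and (271,281). The w100 is the green-topped one, and the crop confirms it. The red spool is on the pan at about (252,183). The knob is at about (311,177), with its mark pointing to image left, so it is turned roughly 1.6 rad.

```bash
cat >> h.py <<'E'
HSV={"w100":((50,110,50),(75,255,255)),"w200":((22,110,80),(34,255,255)),"w300":((100,110,60),(125,255,255)),"w500":((0,150,60),(6,255,255))}
H={"w100":(26,40),"w200":(32,46),"w300":(34,48),"w500":(38,52)}
def blobs(im,n,amin=25):
    h=cv2.cvtColor(im,cv2.COLOR_RGB2HSV); lo,hi=HSV[n]
    m=cv2.inRange(h,lo,hi)
    if n=="w500": m|=cv2.inRange(h,(174,150,60),(180,255,255))
    k,l,s,c=cv2.connectedComponentsWithStats(m)
    return [(c[i],s[i]) for i in range(1,k) if s[i][4]>=amin],l
E
python3 - <<'E'
from h import *
ims={c:np.load(c+"0.npy") for c in("top","scene")}
for n in HSV:
    for c in ims:
        b,_=blobs(ims[c],n)
        print(n,c,[(x.round(1).tolist(),s.tolist(),at_z(c,x,H[n][0]+5).round(1).tolist()) for x,s in b])
# pad and tray, scale by silhouettes
for n,z in(("pad",3),("tray",22),("scale",60)):
    for r in finder.silhouettes(n,"top")[:1]:
        cs,_=cv2.findContours(r["region"].astype(np.uint8),0,2); cc=max(cs,key=cv2.contourArea)
        bx=cv2.boxPoints(cv2.minAreaRect(cc)); w=np.array([at_z("top",p,z)[:2] for p in bx])
        print(n,r["confidence"],w.round(1).tolist(),w.mean(0).round(1),"yaw",[round(float(np.degrees(np.arctan2(*(w[(i+1)%4]-w[i])[::-1]))),1) for i in range(2)])
for n in("spool_red","w100","w200"):
  for c in ims:
    print(n,c,[(np.round(r["box"]).tolist(),round(r["confidence"],2)) for r in finder.boxes_of(n,c)[:6]])
t=ims["top"]
save(cv2.resize(t[145:215,215:345],(780,420),interpolation=cv2.INTER_CUBIC),"t2.png")
E
```

```text
w100 top [([440.2, 143.5], [425, 130, 32, 27, 499], [714.5, -420.4, 31.0]), ([147.9, 153.9], [138, 140, 17, 23, 76], [695.6, 327.3, 31.0]), ([298.1, 245.8], [295, 242, 7, 8, 42], [458.5, -50.9, 31.0])]
w100 scene [([535.9, 120.2], [500, 93, 60, 72, 1685], [515.6, 874.5, 31.0]), ([232.2, 210.6], [229, 207, 8, 8, 51], [457.6, -52.8, 31.0]), ([426.5, 226.5], [418, 217, 22, 16, 63], [702.8, 339.8, 31.0]), ([423.2, 239.0], [414, 230, 22, 14, 42], [730.3, 310.6, 31.0]), ([105.2, 369.2], [86, 356, 41, 27, 517], [728.9, -430.8, 31.0])]
w200 top [([321.4, 104.7], [314, 97, 16, 16, 178], [813.6, -114.9, 37.0]), ([443.7, 110.5], [440, 108, 8, 7, 46], [799.2, -430.9, 37.0]), ([466.2, 110.8], [463, 108, 8, 7, 41], [799.2, -491.7, 37.0]), ([332.9, 251.8], [328, 247, 11, 11, 88], [442.4, -137.2, 37.0])]
w200 scene [([284.0, 6.2], [272, 0, 27, 16, 335], [-391.7, 500.3, 37.0]), ([284.9, 22.6], [273, 14, 25, 19, 339], [-280.9, 449.8, 37.0]), ([195.7, 217.2], [191, 212, 11, 11, 86], [444.4, -140.4, 37.0]), ([275.2, 332.6], [269, 330, 12, 7, 26], [800.2, -100.7, 37.0]), ([270.7, 341.2], [261, 333, 21, 1
[... 1640 characters left out ...]
38.0, 175.0, 251.0, 189.0], 0.72), ([264.0, 187.0, 278.0, 208.0], 0.65), ([190.0, 214.0, 206.0, 228.0], 0.64), ([293.0, 176.0, 308.0, 201.0], 0.57), ([226.0, 209.0, 237.0, 223.0], 0.55), ([217.0, 188.0, 228.0, 206.0], 0.5)]
w200 top [([214.0, 240.0, 232.0, 260.0], 0.76), ([247.0, 246.0, 263.0, 261.0], 0.61), ([266.0, 280.0, 273.0, 289.0], 0.55), ([295.0, 240.0, 304.0, 255.0], 0.48), ([291.0, 267.0, 304.0, 278.0], 0.42), ([226.0, 155.0, 276.0, 212.0], 0.23)]
w200 scene [([238.0, 175.0, 251.0, 189.0], 0.72), ([264.0, 187.0, 278.0, 208.0], 0.65), ([190.0, 214.0, 206.0, 228.0], 0.64), ([293.0, 176.0, 308.0, 201.0], 0.57), ([226.0, 209.0, 237.0, 223.0], 0.55), ([217.0, 188.0, 228.0, 206.0], 0.5)]
```

View pics/t2.png

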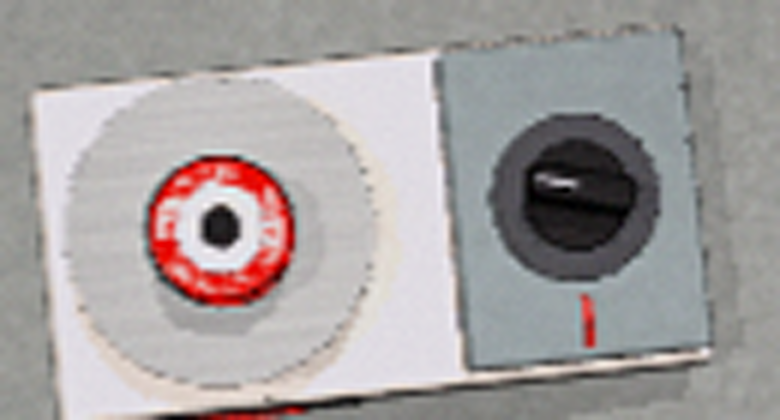

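Request:
send_rows --offset '[[0, 0, 0], [0, 0, 0], [0, 0, 0], [0, 0, 0]]' --delta_rot '[[0, 0, 0.0235], [0, 0, 0.047], [0, 0, 0.0702], [0, 0, 0.0702]]' --grip 1.0

```text
time: 2.55
tool_pos: [224.0, -474.9, 226.7]
tcp_rot: [3.141, 0.0, 0.001]
contact_force: [0.4, 0.8, 0.3]
grip_width: 92.0
finger_force: 0.0
```

Request:
send_rows --offset '[[0.3, -0.4, 0], [0.6, -0.8, 0], [0.6, -0.8, 0]]' --delta_rot '[[0, 0, 0], [0, 0, 0], [0, 0, 0]]'

```text
time: 2.92
tool_pos: [297.8, -376.0, 227.0]
tcp_rot: [-3.141, -0.0, 0.008]
contact_force: [0.3, -0.1, 0.4]
grip_width: 91.7
finger_force: 0.0
```

Request:
send_rows --offset '[[0.32, -0.45, 0], [0.64, -0.91, 0], [0.64, -0.91, 0]]' --delta_rot '[[0, 0, 0], [0, 0, 0], [0, 0, 0]]'

```text
time: 3.3
tool_pos: [374.1, -267.9, 226.9]
tcp_rot: [3.142, -0.0, 0.006]
contact_force: [-0.4, -0.2, 1.1]
grip_width: 91.6
finger_force: 0.0
```

Request:
send_rows --offset '[[0.32, -0.45, 0], [0.64, -0.91, 0], [0.64, -0.91, 0]]' --delta_rot '[[0, 0, 0], [0, 0, 0], [0, 0, 0]]'

```text
time: 3.68
tool_pos: [451.0, -159.2, 226.7]
tcp_rot: [3.141, -0.0, 0.005]
contact_force: [-0.7, -0.5, -0.2]
grip_width: 91.8
finger_force: 0.0
```

Request:
send_rows --offset '[[0.32, -0.45, 0], [0.64, -0.91, 0], [0.64, -0.91, 0]]' --delta_rot '[[0, 0, 0], [0, 0, 0], [0, 0, 0]]'

```text
time: 4.05
tool_pos: [527.9, -50.6, 226.3]
tcp_rot: [3.141, -0.0, 0.004]
contact_force: [0.4, -0.1, 0.9]
grip_width: 92.0
finger_force: 0.0
```

Request:
send_rows --offset '[[0.32, -0.45, 0], [0.64, -0.91, 0], [0.64, -0.91, 0], [0.64, -0.91, 0], [0.64, -0.91, 0]]' --delta_rot '[[0, 0, 0], [0, 0, 0], [0, 0, 0], [0, 0, 0], [0, 0, 0]]'

```text
time: 4.68
tool_pos: [602.9, 55.6, 226.8]
tcp_rot: [3.141, 0.0, -0.002]
contact_force: [-0.3, -0.3, -0.8]
grip_width: 91.8
finger_force: 0.0
```

Request:
send_rows --offset '[[0, -0.02, 0.2], [0, -0.02, 0.4], [0, -0.02, 0.6], [0, -0.02, 0.8], [0, -0.02, 0.95], [0, -0.02, 1.0], [0, -0.02, 1.0], [0, -0.02, 1.0]]' --delta_rot '[[0, 0, 0], [0, 0, 0], [0, 0, 0], [0, 0, 0], [0, 0, 0], [0, 0, 0], [0, 0, 0], [0, 0, 0]]'

```text
time: 5.68
tool_pos: [603.9, 59.9, 107.8]
tcp_rot: [3.141, -0.002, -0.001]
contact_force: [-0.5, -0.2, -0.0]
grip_width: 92.0
finger_force: 0.0
```

```bash
python3 - <<'E'
from h import *
im=optics.capture("scene"); 
save(cv2.resize(im[150:300,200:400],(640,480),interpolation=cv2.INTER_CUBIC),"s3.png")
print(get_obs()["tool_pos"])
E
```

```text
[603.87683646  59.99200405 107.72050983]
```

View pics/s3.png

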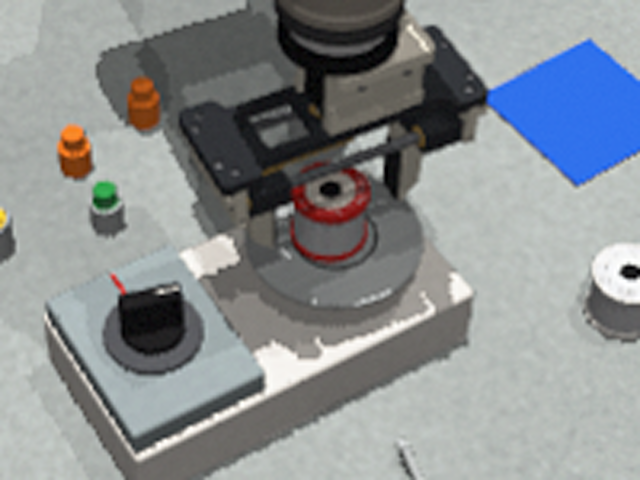

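The fingers straddle the red spool (crop about (330,210)) clear of the pan. I'll grip it.

Request:
send_rows --offset '[[0, 0, 0], [0, 0, 0], [0, 0, 0], [0, 0, 0], [0, 0, 0], [0, 0, 0]]' --delta_rot '[[0, 0, 0], [0, 0, 0], [0, 0, 0], [0, 0, 0], [0, 0, 0], [0, 0, 0]]' --grip 0.3

```text
time: 6.48
tool_pos: [603.4, 60.0, 106.7]
tcp_rot: [3.141, -0.0, -0.0]
contact_force: [0.2, -1.9, -0.3]
grip_width: 53.7
finger_force: 30.0
```

Request:
send_rows --offset '[[0, 0, -0.1], [0, 0, -0.3], [0, 0, -0.6], [0, 0, -0.6], [0, 0, -0.6], [0, 0, -0.6]]' --delta_rot '[[0, 0, 0], [0, 0, 0], [0, 0, 0], [0, 0, 0], [0, 0, 0], [0, 0, 0]]'

```text
time: 7.22
tool_pos: [602.5, 60.3, 177.1]
tcp_rot: [-3.142, 0.003, -0.0]
contact_force: [0.1, 0.1, -2.6]
grip_width: 53.8
finger_force: 30.0
```

Request:
send_rows --offset '[[-0.12, -0.4, 0], [-0.24, -0.787, 0], [-0.24, -0.787, 0]]' --delta_rot '[[0, 0, 0], [0, 0, 0], [0, 0, 0]]'

```text
time: 7.6
tool_pos: [572.9, 157.8, 177.5]
tcp_rot: [-3.141, 0.003, 0.004]
contact_force: [-0.0, 0.0, -2.7]
grip_width: 53.4
finger_force: 30.0
```

Request:
send_rows --offset '[[-0.12, -0.4, 0], [-0.24, -0.787, 0], [-0.24, -0.787, 0]]' --delta_rot '[[0, 0, 0], [0, 0, 0], [0, 0, 0]]'

```text
time: 7.98
tool_pos: [544.5, 251.4, 177.7]
tcp_rot: [3.142, 0.002, 0.004]
contact_force: [0.0, -0.8, -2.8]
grip_width: 53.7
finger_force: 30.0
```

Request:
send_rows --offset '[[-0.12, -0.4, 0], [-0.24, -0.787, 0], [-0.24, -0.787, 0], [-0.24, -0.787, 0.3], [-0.24, -0.787, 0.7], [-0.24, -0.787, 1.0], [-0.24, -0.787, 1.0], [-0.24, -0.787, 1.0]]' --delta_rot '[[0, 0, 0], [0, 0, 0], [0, 0, 0], [0, 0, 0], [0, 0, 0], [0, 0, 0], [0, 0, 0], [0, 0, 0]]'

```text
time: 8.98
tool_pos: [518.5, 343.0, 60.0]
tcp_rot: [-3.141, -0.002, -0.001]
contact_force: [-0.3, 0.3, -2.2]
grip_width: 53.7
finger_force: 30.0
```

Request:
send_rows --offset '[[0, 0, 0.1], [0, 0, 0.2], [0, 0, 0.28], [0, 0, 0.3], [0, 0, 0.315], [0, 0, 0.315], [0, 0, 0.315]]' --delta_rot '[[0, 0, 0], [0, 0, 0], [0, 0, 0], [0, 0, 0], [0, 0, 0], [0, 0, 0], [0, 0, 0]]'

```text
time: 9.85
tool_pos: [517.2, 343.7, 21.2]
tcp_rot: [-3.141, -0.001, -0.0]
contact_force: [-0.4, 1.0, -2.4]
grip_width: 53.2
finger_force: 30.0
```

Request:
send_rows --offset '[[0, 0, 0.01], [0, 0, 0.02], [0, 0, 0.025], [0, 0, 0.025]]' --delta_rot '[[0, 0, 0], [0, 0, 0], [0, 0, 0], [0, 0, 0]]'

```text
time: 10.35
tool_pos: [517.2, 343.6, 18.9]
tcp_rot: [-3.141, -0.001, -0.0]
contact_force: [-1.5, -1.6, 5.1]
grip_width: 53.0
finger_force: 30.0
```

Request:
send_rows --offset '[[0, 0, 0], [0, 0, 0], [0, 0, 0], [0, 0, 0], [0, 0, -0.3], [0, 0, -0.7], [0, 0, -1], [0, 0, -1]]' --delta_rot '[[0, 0, 0], [0, 0, 0], [0, 0, 0], [0, 0, 0], [0, 0, 0], [0, 0, 0], [0, 0, 0], [0, 0, 0]]' --grip 0.95

```text
time: 11.35
tool_pos: [518.8, 344.5, 141.4]
tcp_rot: [-3.139, -0.006, -0.0]
contact_force: [0.7, 0.1, -1.0]
grip_width: 87.2
finger_force: 0.0
```

Request:
send_rows --offset '[[0, 0, -0.5], [0, 0, -0.5], [0, 0.5, -0.5], [0, 1, -0.5], [0, 1, -0.5]]' --delta_rot '[[0, 0, 0], [0, 0, 0], [0, 0, 0], [0, 0, 0], [0, 0, 0]]'

```text
time: 11.98
tool_pos: [516.5, 219.9, 196.4]
tcp_rot: [3.14, 0.003, -0.005]
contact_force: [0.2, 0.7, -0.2]
grip_width: 87.4
finger_force: 0.0
```

```bash
python3 - <<'E'
from h import *
ims={}
for c in("top","scene"):
    ims[c]=optics.capture(c); np.save(c+"1.npy",ims[c])
for n,z in(("pan_top",95),("tare_grip",112),("spool_red",3)):
    o={}
    for c in ims:
        r=finder.pinpoint(n,c)[:2]; o[c]=r
        print(n,c,[(np.round(x["uv"],1).tolist(),round(x["confidence"],2),at_z(c,x["uv"],z).round(1).tolist()) for x in r])
    if o["top"] and o["scene"]: print(tri(("top",o["top"][0]["uv"]),("scene",o["scene"][0]["uv"])))
h=cv2.cvtColor(ims["top"],cv2.COLOR_RGB2HSV)
m=(cv2.inRange(h,(0,120,60),(8,255,255))|cv2.inRange(h,(172,120,60),(180,255,255)))
k,l,s,c=cv2.connectedComponentsWithStats(m)
for i in range(1,k):
    if s[i][4]>8: print("red",c[i].round(1),s[i],at_z("top",c[i],76).round(1),at_z("top",c[i],48).round(1))
a=cv2.resize(ims["top"][150:220,215:345],(780,420),interpolation=cv2.INTER_CUBIC)
save(a,"t4.png"); print(get_obs()["tool_pos"])
E
```

```text
pan_top top [([249.7, 181.5], 0.9, [614.7, 64.9, 95.0])]
pan_top scene [([303.6, 222.1], 0.75, [611.5, 58.6, 95.0])]
(array([613.18113473,  61.60421428,  95.68852853]), np.float64(7.003841771916582))
tare_grip top [([311.3, 176.2], 0.8, [623.6, -79.9, 112.0])]
tare_grip scene [([246.1, 244.9], 0.88, [627.1, -84.9, 112.0]), ([118.1, 275.0], 0.18, [586.0, -347.4, 112.0])]
(array([623.63209999, -81.88193322, 106.29501183]), np.float64(3.3058311327160768))
spool_red top []
spool_red scene [([385.6, 183.1], 0.7, [519.0, 350.3, 3.0])]
red [425.9 101.3] [412 101  28   2  30] [ 812.  -371.2   76. ] [ 819.9 -381.    48. ]
red [312.6 197.5] [312 194   2   9  13] [576.  -85.2  76. ] [577.8 -87.5  48. ]
red [254.7 214. ] [246 213  20   3  23] [538.2  54.8  76. ] [539.   56.1  48. ]
red [223.9 250.1] [216 242  16  17 199] [452.2 129.9  76. ] [450.7 133.1  48. ]
[516.81870091 224.59906435 197.53398586]
```

View pics/t4.png

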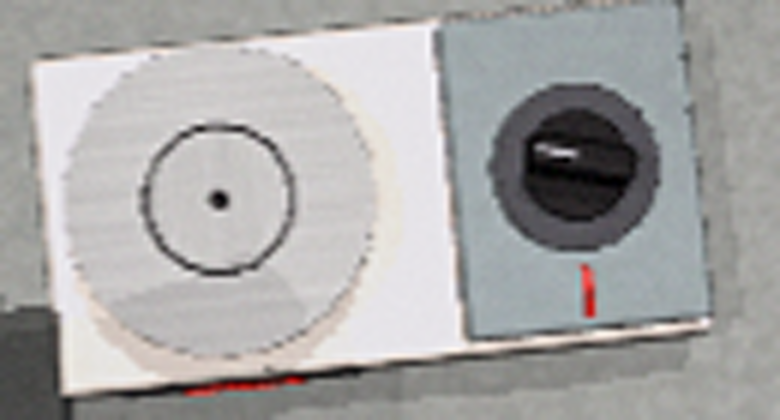

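```bash
python3 - <<'E'
from h import *
f=lambda u,v:((u+.5)/6-.5+215,(v+.5)/6-.5+150)
for u,v,z in((218,200,95),(575,167,82),(580,163,119),(588,292,76)): print(at_z("top",f(u,v),z).round(1))
p=[at_z("top",f(*q),119)[:2] for q in((528,140),(637,164),(526,175),(632,205))]
for i in(0,2): d=p[i]-p[i+1]; print(np.degrees(np.arctan2(d[1],d[0])))
E
```

```text
[611.3  62.   95. ]
[624.  -80.2  82. ]
[621.6 -79.2 119. ]
[574.3 -85.1  76. ]
76.91993713745319
73.51399522935897
```

Request:
send_rows --offset '[[0.15, 0.42, 0], [0.296, 0.845, 0], [0.296, 0.845, 0]]' --delta_rot '[[0, 0, 0], [0, 0, 0], [0, 0, 0]]' --grip 0.55

```text
time: 12.75
tool_pos: [553.6, 119.7, 197.7]
tcp_rot: [3.141, -0.0, -0.004]
contact_force: [0.2, 0.1, -1.0]
grip_width: 61.4
finger_force: 0.0
```

Request:
send_rows --offset '[[0.15, 0.42, 0], [0.296, 0.845, 0], [0.296, 0.845, 0]]' --delta_rot '[[0, 0, 0], [0, 0, 0], [0, 0, 0]]'

```text
time: 13.12
tool_pos: [588.8, 18.9, 197.6]
tcp_rot: [3.141, -0.0, -0.003]
contact_force: [0.0, 0.6, -1.2]
grip_width: 50.6
finger_force: 0.0
```

Request:
send_rows --offset '[[0.15, 0.42, 0], [0.296, 0.845, 0], [0.296, 0.845, 0]]' --delta_rot '[[0, 0, 0], [0, 0, 0], [0, 0, 0]]'

```text
time: 13.5
tool_pos: [624.1, -81.9, 197.3]
tcp_rot: [3.141, 0.0, -0.003]
contact_force: [0.4, 0.8, -0.5]
grip_width: 50.3
finger_force: 0.0
```

Request:
send_rows --offset '[[0, 0, 0], [0, 0, 0], [0, 0, 0], [0, 0, 0], [0, 0, 0], [0, 0, 0], [0, 0, 0], [0, 0, 0]]' --delta_rot '[[0, 0, -0.0264], [0, 0, -0.0528], [0, 0, -0.0792], [0, 0, -0.1056], [0, 0, -0.132], [0, 0, -0.1584], [0, 0, -0.1848], [0, 0, -0.211]]'

```text
time: 14.5
tool_pos: [623.2, -77.4, 197.9]
tcp_rot: [-3.141, -0.001, 1.333]
contact_force: [1.2, -0.1, -0.1]
grip_width: 50.7
finger_force: 0.0
```

Request:
send_rows --offset '[[0, 0, 0], [0, 0, 0.2], [0, 0, 0.4], [0, 0, 0.5], [0, 0, 0.6], [0, 0, 0.6], [0, 0, 0.6]]' --delta_rot '[[0, 0, 0], [0, 0, 0], [0, 0, 0], [0, 0, 0], [0, 0, 0], [0, 0, 0], [0, 0, 0]]'

```text
time: 15.38
tool_pos: [623.9, -80.7, 126.6]
tcp_rot: [3.14, 0.0, 1.325]
contact_force: [-0.2, 0.8, 0.3]
grip_width: 50.6
finger_force: 0.0
```

Request:
send_rows --offset '[[0, 0, 0.1], [0, 0, 0.18], [0, 0, 0.25], [0, 0, 0.25], [0, 0, 0.25]]' --delta_rot '[[0, 0, 0], [0, 0, 0], [0, 0, 0], [0, 0, 0], [0, 0, 0]]'

```text
time: 16.0
tool_pos: [623.7, -80.7, 96.0]
tcp_rot: [3.141, 0.0, 1.325]
contact_force: [-0.2, -0.5, -0.0]
grip_width: 50.2
finger_force: 0.0
```

Request:
send_rows --offset '[[0, 0, 0], [0, 0, 0], [0, 0, 0], [0, 0, 0], [0, 0, 0], [0, 0, 0]]' --delta_rot '[[0, 0, 0], [0, 0, 0], [0, 0, 0], [0, 0, 0], [0, 0, 0], [0, 0, 0]]' --grip 0.0

```text
time: 16.75
tool_pos: [623.8, -80.8, 96.0]
tcp_rot: [3.141, 0.0, 1.325]
contact_force: [2.4, -1.3, 0.1]
grip_width: 13.8
finger_force: 29.8
```

Request:
send_rows --offset '[[0, 0, 0], [0, 0, 0], [0, 0, 0], [0, 0, 0], [0, 0, 0], [0, 0, 0], [0, 0, 0], [0, 0, 0]]' --delta_rot '[[0, 0, -0.025], [0, 0, -0.05], [0, 0, -0.075], [0, 0, -0.1], [0, 0, -0.125], [0, 0, -0.15], [0, 0, -0.175], [0, 0, -0.2]]'

```text
time: 17.75
tool_pos: [622.5, -81.3, 96.0]
tcp_rot: [-3.14, -0.001, 2.587]
contact_force: [-3.5, -3.2, 2.2]
grip_width: 13.5
finger_force: 29.8
```

Request:
send_rows --offset '[[0, 0, 0], [0, 0, 0], [0, 0, 0], [0, 0, 0], [0, 0, 0], [0, 0, 0], [0, 0, 0], [0, 0, 0]]' --delta_rot '[[0, 0, -0.02], [0, 0, -0.04], [0, 0, -0.06], [0, 0, -0.075], [0, 0, -0.085], [0, 0, -0.095], [0, 0, -0.095], [0, 0, -0.095]]'

```text
time: 18.75
tool_pos: [622.3, -82.1, 96.0]
tcp_rot: [-3.14, -0.003, -3.104]
contact_force: [-3.1, -4.5, 2.5]
grip_width: 14.0
finger_force: 29.8
```

```bash
python3 -c "
from h import *
o=get_obs();print(o['moment'],o['tcp_rot'],o['tool_pos'])"
```

```text
[-0.78034358  0.52091268  0.06333428] [-3.13973873e+00 -2.66724996e-03 -3.10430455e+00] [622.2970396  -82.05755427  95.9833219 ]
```

Request:
send_rows --offset '[[0, 0, 0], [0, 0, 0], [0, 0, 0]]' --delta_rot '[[0, 0, -0.004], [0, 0, -0.008], [0, 0, -0.008]]'

```text
time: 19.12
tool_pos: [622.4, -82.1, 96.0]
tcp_rot: [-3.14, -0.003, -3.054]
contact_force: [-4.3, -4.6, 2.2]
grip_width: 14.0
finger_force: 29.9
```

```bash
python3 -c "
from h import *
o=get_obs();print(o['moment'],o['tcp_rot'],o['tool_pos'])"
```

```text
[-0.82923272  0.51343409 -0.20299258] [-3.13995888e+00 -2.59646411e-03 -3.05428906e+00] [622.35237463 -82.06439422  95.98003876]
```

Request:
send_rows --offset '[[0, 0, 0], [0, 0, 0], [0, 0, 0]]' --delta_rot '[[0, 0, -0.004], [0, 0, -0.006], [0, 0, -0.006]]'

```text
time: 19.5
tool_pos: [622.4, -82.1, 96.0]
tcp_rot: [-3.14, -0.002, -3.018]
contact_force: [-3.2, -5.6, 2.6]
grip_width: 13.9
finger_force: 30.8
```

```bash
python3 -c "
from h import *
o=get_obs();print(o['moment'],o['tcp_rot'],o['tool_pos'])"
```

```text
[-0.82934915  0.48617941 -0.7506528 ] [-3.14041191e+00 -2.45685912e-03 -3.01809212e+00] [622.38535287 -82.08153619  95.99421235]
```

Request:
send_rows --offset '[[0, 0, 0], [0, 0, 0], [0, 0, 0], [0, 0, -0.3], [0, 0, -0.6], [0, 0, -0.9], [0, 0, -0.9]]' --delta_rot '[[0, 0, 0], [0, 0, 0], [0, 0, 0], [0, 0, 0], [0, 0, 0], [0, 0, 0], [0, 0, 0]]' --grip 0.55

```text
time: 20.38
tool_pos: [625.1, -80.7, 207.4]
tcp_rot: [-3.139, 0.006, -3.016]
contact_force: [-0.8, 0.6, -1.3]
grip_width: 50.8
finger_force: 0.0
```

Request:
send_rows --offset '[[0, 0, 0], [0, 0, 0]]' --delta_rot '[[0, 0, 0.02], [0, 0, 0.02]]'

```text
time: 20.62
tool_pos: [623.1, -80.3, 202.8]
tcp_rot: [3.141, -0.002, -3.141]
contact_force: [0.3, 1.1, -0.7]
grip_width: 50.4
finger_force: 0.0
```

```bash
cat >> h.py <<'E'
def weights(names=("w100","w200","w300","w500"),dz=0):
    for c in("top","scene"):
        im=optics.capture(c); np.save(c+"L.npy",im)
        for n in names:
            print(n,c,[(x.round(1).tolist(),int(s[4]),at_z(c,x,H[n][0]+5+dz).round(1)[:2].tolist()) for x,s in blobs(im,n)[0] if 150<x[1]<300 and s[4]<400 and 115<x[0]<460])
E
python3 -c "
from h import *
weights()
im=np.load('topL.npy'); save(cv2.resize(im[135:275,205:355],(640,600),interpolation=cv2.INTER_CUBIC),'t5.png')
im=np.load('sceneL.npy'); save(cv2.resize(im[160:310,160:410],(800,480),interpolation=cv2.INTER_CUBIC),'s5.png')
o=get_obs();print(o['moment'],o['tcp_rot'],o['tool_pos'])"
```

```text
w100 top [([147.9, 153.8], 77, [695.8, 327.1])]
w200 top []
w300 top [([255.3, 254.2], 130, [439.3, 56.2])]
w500 top [([143.4, 220.3], 143, [526.7, 335.2]), ([223.9, 250.1], 190, [450.4, 133.6])]
w100 scene [([425.4, 226.7], 58, [702.1, 337.2]), ([423.2, 239.0], 41, [730.0, 310.6])]
w200 scene [([195.7, 217.2], 86, [444.4, -140.4])]
w300 scene []
w500 scene [([383.3, 177.0], 47, [528.6, 329.9]), ([300.0, 182.7], 110, [455.3, 131.4])]
[ 0.14016296 -0.14002598  0.03124574] [ 3.14129621e+00 -1.37642059e-03 -3.13929964e+00] [623.18603025 -80.43611761 203.01668323]
```

View pics/s5.png

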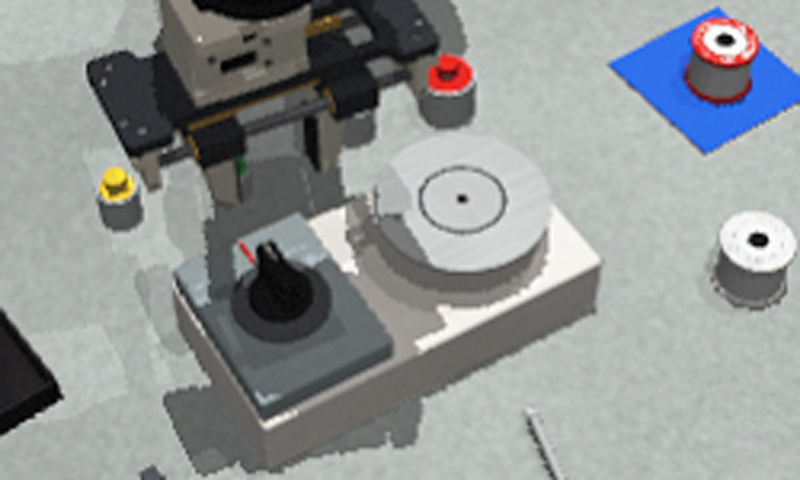

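The red spool stands on the pad (crop (720,60)) and the knob mark points at the red line (about (255,250)). Next is w100: the green one at top-view (298,246), not the orange ones at (298,271) and (271,281).

Request:
send_rows --offset '[[0.35, 0.06, 0], [0.69, 0.12, 0], [0.69, 0.12, 0]]' --delta_rot '[[0, 0, 0], [0, 0, 0], [0, 0, 0]]'

```text
time: 21.1
tool_pos: [538.3, -65.5, 203.7]
tcp_rot: [3.141, -0.002, -3.14]
contact_force: [0.2, -0.1, 0.4]
grip_width: 50.5
finger_force: 0.0
```

Request:
send_rows --offset '[[0.35, 0.06, 0], [0.69, 0.12, 0], [0.69, 0.12, 0.3], [0.69, 0.12, 0.6], [0.69, 0.12, 0.9], [0.69, 0.12, 0.9], [0.69, 0.12, 0.9]]' --delta_rot '[[0, 0, 0], [0, 0, 0], [0, 0, 0], [0, 0, 0], [0, 0, 0], [0, 0, 0], [0, 0, 0]]'

```text
time: 21.98
tool_pos: [459.2, -52.1, 96.9]
tcp_rot: [-3.141, 0.002, -3.141]
contact_force: [1.1, 0.4, 0.0]
grip_width: 50.4
finger_force: 0.0
```

```bash
python3 -c "
from h import *
weights(('w100','w200'))
print(finder.pinpoint('pan_top','scene'))
im=np.load('sceneL.npy'); save(cv2.resize(im[140:260,160:320],(640,480),interpolation=cv2.INTER_CUBIC),'s6.png')
o=get_obs();print(o['tcp_rot'],o['tool_pos'])"
```

```text
w100 top [([147.9, 153.8], 76, [695.8, 327.2])]
w200 top []
w100 scene [([232.3, 210.7], 51, [458.1, -52.7]), ([426.1, 226.3], 63, [702.0, 339.4]), ([423.2, 239.0], 42, [730.3, 310.6])]
w200 scene [([195.7, 217.4], 82, [445.0, -140.8])]
[{'uv': [305.7, 222.4], 'confidence': 0.86}, {'uv': [174.9, 340.4], 'confidence': 0.75}]
[-3.14072363e+00  2.75888353e-03  3.14156953e+00] [459.00694806 -52.08152516  97.23987914]
```

View pics/s6.png

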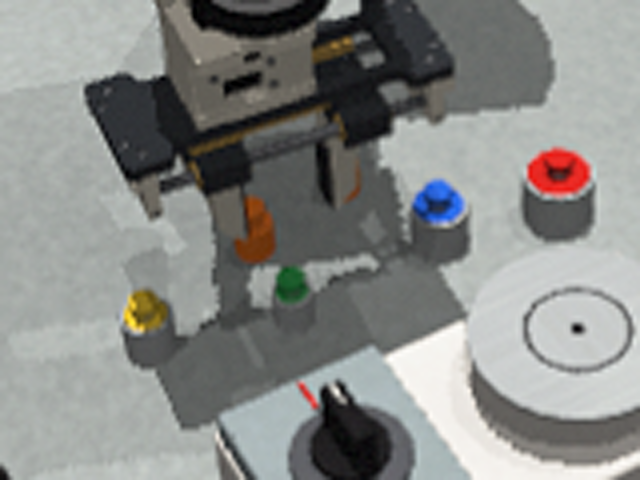

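The gripper is above the green w100 (crop (292,285)), between the fingers as projected. Going down to grip it.

Request:
send_rows --offset '[[0, -0.005, 0.2], [0, -0.005, 0.4], [0, -0.005, 0.6], [0, -0.005, 0.7], [0, -0.005, 0.74], [0, -0.005, 0.74]]' --delta_rot '[[0, 0, 0], [0, 0, 0], [0, 0, 0], [0, 0, 0], [0, 0, 0], [0, 0, 0]]'

```text
time: 22.88
tool_pos: [458.3, -52.5, 7.5]
tcp_rot: [-3.141, 0.001, 3.141]
contact_force: [-0.2, -0.2, 0.3]
grip_width: 50.5
finger_force: 0.0
```

Request:
send_rows --offset '[[0, 0, 0], [0, 0, 0], [0, 0, 0], [0, 0, 0], [0, 0, 0]]' --delta_rot '[[0, 0, 0], [0, 0, 0], [0, 0, 0], [0, 0, 0], [0, 0, 0]]' --grip 0.1

```text
time: 23.5
tool_pos: [458.1, -52.4, 7.4]
tcp_rot: [-3.141, 0.001, 3.141]
contact_force: [-1.4, 1.0, 5.6]
grip_width: 25.2
finger_force: 30.0
```

Request:
send_rows --offset '[[0, 0, -0.2], [0, 0, -0.6], [0, 0, -1.0], [0, 0, -1.0], [0, 0, -1.0], [0, 0, -1.0]]' --delta_rot '[[0, 0, 0], [0, 0, 0], [0, 0, 0], [0, 0, 0], [0, 0, 0], [0, 0, 0]]'

```text
time: 24.25
tool_pos: [456.9, -52.1, 125.6]
tcp_rot: [3.141, -0.003, 3.141]
contact_force: [0.5, -0.4, -0.7]
grip_width: 25.1
finger_force: 30.0
```

Request:
send_rows --offset '[[-0.3, 0.23, -0.15], [-0.634, 0.47, -0.15], [-0.634, 0.47, -0.15]]' --delta_rot '[[0, 0, 0], [0, 0, 0], [0, 0, 0]]'

```text
time: 24.62
tool_pos: [535.4, 5.7, 143.5]
tcp_rot: [3.141, -0.001, -3.139]
contact_force: [0.0, 0.2, -1.2]
grip_width: 24.8
finger_force: 30.0
```

Request:
send_rows --offset '[[-0.3, 0.23, 0], [-0.634, 0.47, 0], [-0.634, 0.47, 0], [-0.634, 0.47, 0.1], [-0.634, 0.47, 0.2], [-0.634, 0.47, 0.28], [-0.634, 0.47, 0.32], [-0.634, 0.47, 0.32]]' --delta_rot '[[0, 0, 0], [0, 0, 0], [0, 0, 0], [0, 0, 0], [0, 0, 0], [0, 0, 0], [0, 0, 0], [0, 0, 0]]'

```text
time: 25.62
tool_pos: [609.9, 60.2, 106.4]
tcp_rot: [-3.142, -0.001, 3.141]
contact_force: [-0.7, -0.0, -1.0]
grip_width: 25.1
finger_force: 30.0
```

Request:
send_rows --offset '[[0, 0, 0.01], [0, 0, 0.015], [0, 0, 0.02], [0, 0, 0.02]]' --delta_rot '[[0, 0, 0], [0, 0, 0], [0, 0, 0], [0, 0, 0]]'

```text
time: 26.12
tool_pos: [610.1, 60.4, 104.4]
tcp_rot: [-3.141, 0.0, 3.141]
contact_force: [-1.0, 0.4, -0.3]
grip_width: 25.3
finger_force: 30.0
```

```bash
python3 -c "
from h import *
im=optics.capture('scene'); save(cv2.resize(im[170:260,240:360],(640,480),interpolation=cv2.INTER_CUBIC),'s7.png')
o=get_obs();print(o['contact_force'],o['tool_pos'])
for n in('w100',):
  print([(x.round(1).tolist(),at_z('scene',x,95+31).round(1)) for x,s in blobs(im,n)[0] if s[4]<100])"
```

```text
[-0.18765284  0.25364491 -0.82238183] [610.12276175  60.40231621 104.33556488]
[([305.6, 212.9], array([613.3,  61.4, 126. ])), ([426.1, 226.2], array([757.7, 274.6, 126. ])), ([423.4, 239.0], array([783.6, 248.7, 126. ]))]
```

View pics/s7.png

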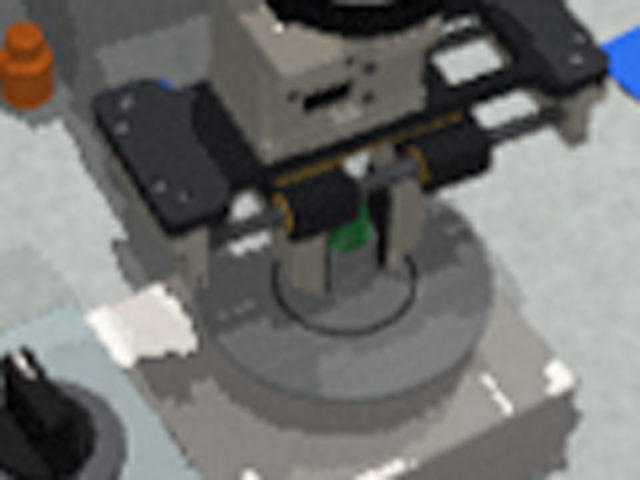

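Request:
send_rows --offset '[[0, 0, 0.01], [0, 0, 0.02], [0, 0, 0.026], [0, 0, 0.026], [0, 0, 0.026]]' --delta_rot '[[0, 0, 0], [0, 0, 0], [0, 0, 0], [0, 0, 0], [0, 0, 0]]'

```text
time: 26.8
tool_pos: [610.1, 60.4, 101.3]
tcp_rot: [-3.142, 0.0, 3.141]
contact_force: [0.8, 0.3, -0.4]
grip_width: 25.1
finger_force: 30.0
```

Request:
send_rows --offset '[[0, 0, 0], [0, 0, 0], [0, 0, 0], [0, 0, 0], [0, 0, 0], [0, 0, 0], [0, 0, 0], [0, 0, 0]]' --delta_rot '[[0, 0, 0], [0, 0, 0], [0, 0, 0], [0, 0, 0], [0, 0, 0], [0, 0, 0], [0, 0, 0], [0, 0, 0]]' --grip 0.5

```text
time: 27.8
tool_pos: [610.1, 60.4, 101.2]
tcp_rot: [-3.141, -0.0, 3.141]
contact_force: [-0.3, 0.2, -0.1]
grip_width: 45.9
finger_force: 0.0
```

```bash
python3 -c "
from h import *
im=optics.capture('scene'); save(cv2.resize(im[170:260,240:360],(640,480),interpolation=cv2.INTER_CUBIC),'s8.png')
o=get_obs();print(o['contact_force'],o['tool_pos'])
for n in('w100',):
  print([(x.round(1).tolist(),at_z('scene',x,93.4+31).round(1)) for x,s in blobs(im,n)[0] if s[4]<100])"
```

```text
[-0.89445721 -0.09345726  0.35696772] [610.09313799  60.35556911 101.17614477]
[([304.8, 213.0], array([611.5,  60.5, 124.4])), ([426.4, 226.5], array([757.7, 275.6, 124.4])), ([423.1, 239.0], array([782.3, 249.4, 124.4]))]
```

View pics/s8.png

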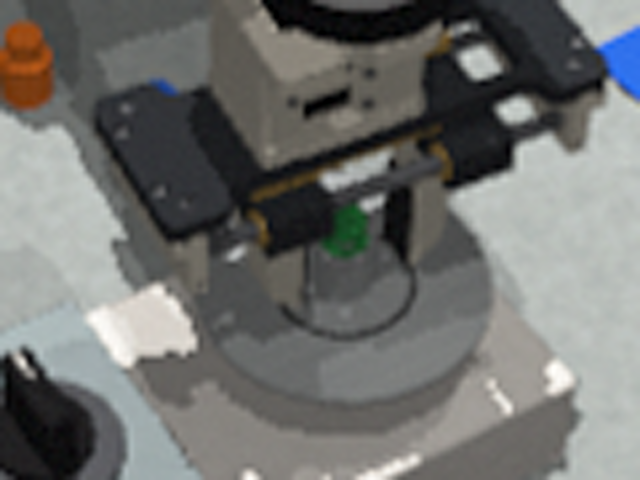

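The weight stands released in the ring (crop about (350,260)). I'll let it settle, then move it to the tray.

Request:
send_rows --offset '[[0, 0, 0], [0, 0, 0], [0, 0, 0], [0, 0, 0], [0, 0, 0], [0, 0, 0], [0, 0, 0], [0, 0, 0]]' --delta_rot '[[0, 0, 0], [0, 0, 0], [0, 0, 0], [0, 0, 0], [0, 0, 0], [0, 0, 0], [0, 0, 0], [0, 0, 0]]'

```text
time: 28.85
tool_pos: [610.1, 60.4, 101.2]
tcp_rot: [-3.141, 0.0, 3.141]
contact_force: [0.1, -0.5, -0.1]
grip_width: 46.1
finger_force: 0.0
```

Request:
send_rows --offset '[[0, 0, 0], [0, 0, 0], [0, 0, 0], [0, 0, 0], [0, 0, 0], [0, 0, 0], [0, 0, 0], [0, 0, 0]]' --delta_rot '[[0, 0, 0], [0, 0, 0], [0, 0, 0], [0, 0, 0], [0, 0, 0], [0, 0, 0], [0, 0, 0], [0, 0, 0]]'

```text
time: 29.85
tool_pos: [610.1, 60.4, 101.2]
tcp_rot: [-3.141, 0.0, 3.141]
contact_force: [-0.3, 0.2, -0.5]
grip_width: 46.0
finger_force: 0.0
```

Request:
send_rows --offset '[[0, 0, 0], [0, 0, 0], [0, 0, 0], [0, 0, 0], [0, 0, 0]]' --delta_rot '[[0, 0, 0], [0, 0, 0], [0, 0, 0], [0, 0, 0], [0, 0, 0]]' --grip 0.1

```text
time: 30.48
tool_pos: [610.1, 60.4, 101.2]
tcp_rot: [-3.142, 0.0, 3.141]
contact_force: [-0.4, 0.0, 0.0]
grip_width: 25.0
finger_force: 30.0
```

Request:
send_rows --offset '[[0, 0, -0.05], [0, 0, -0.2], [0, 0, -0.45], [0, 0, -0.667], [0, 0, -0.667], [0, 0, -0.667]]' --delta_rot '[[0, 0, 0], [0, 0, 0], [0, 0, 0], [0, 0, 0], [0, 0, 0], [0, 0, 0]]'

```text
time: 31.22
tool_pos: [609.5, 60.4, 180.1]
tcp_rot: [-3.142, -0.002, 3.141]
contact_force: [-0.5, 0.2, -1.6]
grip_width: 25.0
finger_force: 30.0
```

Request:
send_rows --offset '[[0.05, -0.45, 0], [0.101, -0.9185, 0], [0.101, -0.9185, 0]]' --delta_rot '[[0, 0, 0], [0, 0, 0], [0, 0, 0]]'

```text
time: 31.6
tool_pos: [596.8, -53.5, 179.5]
tcp_rot: [-3.141, -0.003, 3.136]
contact_force: [0.1, 0.3, -1.9]
grip_width: 25.1
finger_force: 30.0
```

Request:
send_rows --offset '[[0.05, -0.45, 0], [0.101, -0.9185, 0], [0.101, -0.9185, 0]]' --delta_rot '[[0, 0, 0], [0, 0, 0], [0, 0, 0]]'

```text
time: 31.98
tool_pos: [584.9, -162.9, 179.7]
tcp_rot: [3.142, -0.002, 3.137]
contact_force: [-0.4, 0.9, -0.6]
grip_width: 25.4
finger_force: 30.0
```

Request:
send_rows --offset '[[0.05, -0.45, 0], [0.101, -0.9185, 0], [0.101, -0.9185, 0]]' --delta_rot '[[0, 0, 0], [0, 0, 0], [0, 0, 0]]'

```text
time: 32.35
tool_pos: [573.0, -272.4, 179.8]
tcp_rot: [3.141, -0.001, 3.138]
contact_force: [0.4, 0.4, -0.9]
grip_width: 25.4
finger_force: 30.0
```

Request:
send_rows --offset '[[0.05, -0.45, 0], [0.101, -0.9185, 0], [0.101, -0.9185, 0], [0.101, -0.9185, 0.3], [0.101, -0.9185, 0.6], [0.101, -0.9185, 0.9], [0.101, -0.9185, 1.0], [0.101, -0.9185, 1.0]]' --delta_rot '[[0, 0, 0], [0, 0, 0], [0, 0, 0], [0, 0, 0], [0, 0, 0], [0, 0, 0], [0, 0, 0], [0, 0, 0]]'

```text
time: 33.35
tool_pos: [562.0, -378.8, 60.9]
tcp_rot: [3.14, -0.001, -3.141]
contact_force: [0.0, 0.2, -1.5]
grip_width: 25.2
finger_force: 30.0
```

```bash
python3 -c "
from h import *
im=optics.capture('top'); a=im[160:290,355:470].copy(); save(cv2.resize(a,(530,600),interpolation=cv2.INTER_CUBIC),'t9.png')
T=lambda u,v:(508+u*.977-v*.211,-346+u*.211+v*.977,22)
print([proj('top',T(u,v)).round(1).tolist() for u,v in((95,95),(95,-95),(-95,-95),(-95,95))])
o=get_obs();print(o['contact_force'],o['tool_pos'])
m=(im.astype(int).max(2)<60).astype(np.uint8); m[:, :362]=0; m[:170]=0;m[280:]=0
r0=np.load('top0.npy'); m=(r0.astype(int).max(2)<50).astype(np.uint8); m[:,:362]=0;m[:170]=0;m[280:]=0
cs,_=cv2.findContours(m,0,2); c=max(cs,key=cv2.contourArea); bx=cv2.boxPoints(cv2.minAreaRect(c)); w=np.array([at_z('top',p,22)[:2] for p in bx]); print(bx.round(1).tolist(),w.round(1).tolist(),w.mean(0))
print([ (round(float(np.linalg.norm(w[i]-w[i-1])),1)) for i in range(4)])
"
```

```text
[[368.9, 196.4], [439.5, 180.1], [456.1, 252.0], [385.7, 269.2]]
[ 0.32373472 -1.68826405 -1.2481162 ] [ 562.40323973 -379.76251995   62.15190419]
[[366.5, 196.60000610351562], [438.29998779296875, 179.5], [455.5, 252.0], [383.70001220703125, 269.1000061035156]] [[580.4, -227.0], [622.6, -415.4], [435.2, -457.2], [395.5, -268.3]] [ 508.43087198 -341.98004038]
[189.4, 193.1, 192.0, 193.0]
```

Request:
send_rows --offset '[[0, 0.035, 0.1], [0, 0.035, 0.25], [0, 0.035, 0.36], [0, 0.035, 0.4], [0, 0.035, 0.41], [0, 0.035, 0.415], [0, 0.035, 0.415]]' --delta_rot '[[0, 0, 0], [0, 0, 0], [0, 0, 0], [0, 0, 0], [0, 0, 0], [0, 0, 0], [0, 0, 0]]'

```text
time: 34.28
tool_pos: [561.5, -376.5, 11.8]
tcp_rot: [-3.141, 0.0, 3.141]
contact_force: [-1.0, 1.4, 2.7]
grip_width: 25.1
finger_force: 30.0
```

Request:
send_rows --offset '[[0, 0, 0], [0, 0, 0], [0, 0, 0], [0, 0, -0.2], [0, 0, -0.6], [0, 0, -1.0], [0, 0, -1.0]]' --delta_rot '[[0, 0, 0], [0, 0, 0], [0, 0, 0], [0, 0, 0], [0, 0, 0], [0, 0, 0], [0, 0, 0]]' --grip 0.42

```text
time: 35.15
tool_pos: [563.5, -377.9, 136.7]
tcp_rot: [-3.135, 0.007, 3.141]
contact_force: [0.4, 0.4, -0.0]
grip_width: 38.4
finger_force: 0.0
```

Request:
send_rows --offset '[[0.25, 0.5, 0], [0.494, 0.99, 0], [0.494, 0.99, 0]]' --delta_rot '[[0, 0, 0], [0, 0, 0], [0, 0, 0]]' --grip 0.65

```text
time: 35.52
tool_pos: [499.4, -253.3, 130.1]
tcp_rot: [3.138, -0.005, -3.14]
contact_force: [0.5, -0.4, 0.5]
grip_width: 58.6
finger_force: 0.0
```

Request:
send_rows --offset '[[0.25, 0.5, 0], [0.494, 0.99, 0], [0.494, 0.99, 0], [0.494, 0.99, 0], [0.494, 0.99, 0]]' --delta_rot '[[0, 0, 0], [0, 0, 0], [0, 0, 0], [0, 0, 0], [0, 0, 0]]'

```text
time: 36.15
tool_pos: [444.2, -140.1, 131.4]
tcp_rot: [-3.141, 0.001, 3.14]
contact_force: [-0.9, -0.3, -0.5]
grip_width: 59.5
finger_force: 0.0
```

```bash
python3 -c "
from h import *
weights(dz=0)
im=np.load('sceneL.npy'); print([(x.round(1).tolist(),at_z('scene',x,35).round(1)) for x,s in blobs(im,'w100')[0] if s[4]<100])
o=get_obs();print(o['tcp_rot'],o['tool_pos'])
save(cv2.resize(im[180:300,60:220],(640,480),interpolation=cv2.INTER_CUBIC),'s10.png')"
```

```text
w100 top [([147.7, 154.0], 73, [695.4, 327.6]), ([425.7, 203.0], 50, [562.0, -377.5])]
w200 top []
w300 top [([255.2, 254.2], 129, [439.3, 56.3])]
w500 top [([143.4, 220.4], 145, [526.3, 335.3]), ([223.9, 250.1], 190, [450.5, 133.5])]
w100 scene [([426.2, 226.4], 64, [702.3, 339.5]), ([423.0, 239.0], 41, [729.9, 310.3])]
w200 scene [([195.7, 217.4], 83, [444.9, -140.7])]
w300 scene [([269.1, 190.2], 100, [442.0, 52.5])]
w500 scene [([383.5, 177.1], 48, [529.4, 330.1]), ([299.1, 182.5], 127, [453.8, 129.7])]
[([426.2, 226.4], array([704.7, 336.8,  35. ])), ([423.0, 239.0], array([732.1, 307.6,  35. ])), ([110.2, 291.6], array([ 560.8, -377.2,   35. ]))]
[-3.14120232e+00  4.03694471e-04  3.14001092e+00] [ 443.71587211 -139.91221707  131.25864147]
```

View pics/s10.png

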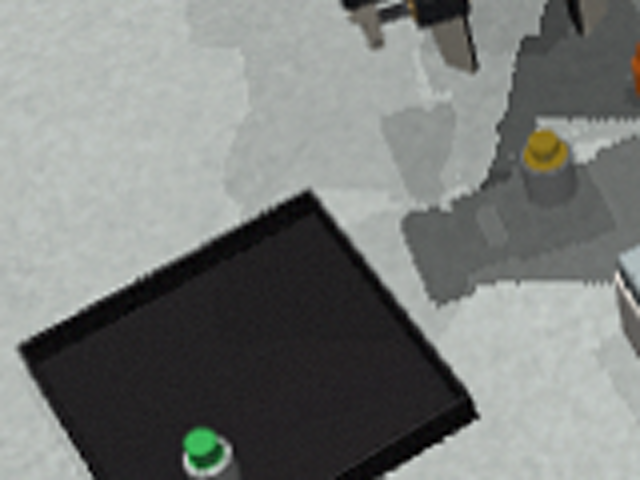

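w100 stands upright in the tray (crop (205,455)). w200 (crop (545,165)) hasn't moved and is under the gripper.

Request:
send_rows --offset '[[0, 0, 0.2], [0, 0, 0.4], [0, 0, 0.65], [0, 0, 0.9], [0, 0, 1.0], [0, 0, 1.0]]' --delta_rot '[[0, 0, 0], [0, 0, 0], [0, 0, 0], [0, 0, 0], [0, 0, 0], [0, 0, 0]]'

```text
time: 37.0
tool_pos: [442.9, -139.0, 11.0]
tcp_rot: [3.141, -0.001, 3.141]
contact_force: [0.4, 1.1, 0.0]
grip_width: 59.3
finger_force: 0.0
```

Request:
send_rows --offset '[[0, 0, 0.03], [0, 0, 0.03], [0, 0, 0.03], [0, 0, 0.03], [0, 0, 0.03], [0, 0, 0.03], [0, 0, 0.03]]' --delta_rot '[[0, 0, 0], [0, 0, 0], [0, 0, 0], [0, 0, 0], [0, 0, 0], [0, 0, 0], [0, 0, 0]]' --grip 0.1

```text
time: 37.88
tool_pos: [443.4, -138.8, 8.3]
tcp_rot: [-3.141, 0.001, 3.141]
contact_force: [0.3, 0.1, 5.9]
grip_width: 31.5
finger_force: 30.0
```

Request:
send_rows --offset '[[0, 0, -0.2], [0, 0, -0.6], [0, 0, -1.0], [0, 0, -1.0], [0, 0, -1.0], [0, 0, -1.0]]' --delta_rot '[[0, 0, 0], [0, 0, 0], [0, 0, 0], [0, 0, 0], [0, 0, 0], [0, 0, 0]]'

```text
time: 38.62
tool_pos: [442.0, -138.2, 126.3]
tcp_rot: [3.14, -0.003, 3.141]
contact_force: [0.2, -0.5, -1.6]
grip_width: 31.2
finger_force: 30.0
```

Request:
send_rows --offset '[[-0.2, 0.3, -0.3], [-0.5, 0.6, -0.3], [-0.696, 0.829, -0.3], [-0.696, 0.829, -0.3]]' --delta_rot '[[0, 0, 0], [0, 0, 0], [0, 0, 0], [0, 0, 0]]'

```text
time: 39.12
tool_pos: [527.0, -37.4, 162.2]
tcp_rot: [3.141, -0.002, -3.139]
contact_force: [-0.2, -0.9, -1.5]
grip_width: 31.2
finger_force: 30.0
```

Request:
send_rows --offset '[[-0.3, 0.4, 0], [-0.696, 0.829, 0], [-0.696, 0.829, 0], [-0.696, 0.829, 0.15], [-0.696, 0.829, 0.3], [-0.696, 0.829, 0.42], [-0.696, 0.829, 0.48], [-0.696, 0.829, 0.48]]' --delta_rot '[[0, 0, 0], [0, 0, 0], [0, 0, 0], [0, 0, 0], [0, 0, 0], [0, 0, 0], [0, 0, 0], [0, 0, 0]]'

```text
time: 40.12
tool_pos: [609.8, 59.8, 105.8]
tcp_rot: [-3.141, -0.001, 3.141]
contact_force: [-0.1, -0.2, -1.8]
grip_width: 31.8
finger_force: 30.0
```

Request:
send_rows --offset '[[0, 0, 0.01], [0, 0, 0.02], [0, 0, 0.03], [0, 0, 0.04], [0, 0, 0.048], [0, 0, 0.048], [0, 0, 0.048]]' --delta_rot '[[0, 0, 0], [0, 0, 0], [0, 0, 0], [0, 0, 0], [0, 0, 0], [0, 0, 0], [0, 0, 0]]'

```text
time: 41.0
tool_pos: [610.3, 60.3, 100.6]
tcp_rot: [-3.142, 0.0, 3.141]
contact_force: [-0.1, -0.5, 0.1]
grip_width: 31.4
finger_force: 30.0
```

Request:
send_rows --offset '[[0, 0, 0], [0, 0, 0], [0, 0, 0], [0, 0, 0], [0, 0, 0], [0, 0, 0], [0, 0, 0], [0, 0, 0]]' --delta_rot '[[0, 0, 0], [0, 0, 0], [0, 0, 0], [0, 0, 0], [0, 0, 0], [0, 0, 0], [0, 0, 0], [0, 0, 0]]' --grip 0.56

```text
time: 42.0
tool_pos: [610.1, 60.3, 100.5]
tcp_rot: [-3.142, -0.0, 3.141]
contact_force: [0.1, 0.7, -0.4]
grip_width: 51.4
finger_force: 0.0
```

Request:
send_rows --offset '[[0, 0, 0], [0, 0, 0], [0, 0, 0], [0, 0, 0], [0, 0, 0], [0, 0, 0], [0, 0, 0], [0, 0, 0]]' --delta_rot '[[0, 0, 0], [0, 0, 0], [0, 0, 0], [0, 0, 0], [0, 0, 0], [0, 0, 0], [0, 0, 0], [0, 0, 0]]'

```text
time: 43.0
tool_pos: [610.1, 60.3, 100.5]
tcp_rot: [-3.142, 0.0, 3.141]
contact_force: [-0.2, 0.0, 0.0]
grip_width: 51.6
finger_force: 0.0
```

```bash
python3 -c "
from h import *
im=optics.capture('scene')
print(get_obs()['tool_pos'],[(x.round(1).tolist(),s.tolist(),at_z('scene',x,91.8+37).round(1)) for x,s in blobs(im,'w200')[0] if 150<x[1]<300])"
```

```text
[610.08502954  60.26347005 100.46546428] [([305.2, 212.7], [301, 208, 9, 10, 63], array([614.5,  59.7, 128.8]))]
```

Request:
send_rows --offset '[[0, 0, 0], [0, 0, 0], [0, 0, 0], [0, 0, 0], [0, 0, 0], [0, 0, 0], [0, 0, 0], [0, 0, 0]]' --delta_rot '[[0, 0, 0], [0, 0, 0], [0, 0, 0], [0, 0, 0], [0, 0, 0], [0, 0, 0], [0, 0, 0], [0, 0, 0]]'

```text
time: 44.05
tool_pos: [610.1, 60.2, 100.4]
tcp_rot: [-3.141, -0.0, 3.141]
contact_force: [-0.0, 0.0, 0.4]
grip_width: 51.1
finger_force: 0.0
```

Request:
send_rows --offset '[[0, 0, 0], [0, 0, 0], [0, 0, 0], [0, 0, 0], [0, 0, 0]]' --delta_rot '[[0, 0, 0], [0, 0, 0], [0, 0, 0], [0, 0, 0], [0, 0, 0]]' --grip 0.1

```text
time: 44.68
tool_pos: [610.1, 60.3, 100.5]
tcp_rot: [-3.142, 0.0, 3.141]
contact_force: [-0.4, -0.1, 0.1]
grip_width: 31.6
finger_force: 30.0
```

Request:
send_rows --offset '[[0, 0, -0.05], [0, 0, -0.2], [0, 0, -0.45], [0, 0, -0.667], [0, 0, -0.667], [0, 0, -0.667]]' --delta_rot '[[0, 0, 0], [0, 0, 0], [0, 0, 0], [0, 0, 0], [0, 0, 0], [0, 0, 0]]'

```text
time: 45.42
tool_pos: [609.4, 60.2, 179.3]
tcp_rot: [-3.142, -0.002, 3.141]
contact_force: [0.0, -0.1, -1.7]
grip_width: 31.6
finger_force: 30.0
```

Request:
send_rows --offset '[[0.14, -0.47, 0], [0.2875, -0.938, 0], [0.2875, -0.938, 0]]' --delta_rot '[[0, 0, 0], [0, 0, 0], [0, 0, 0]]'

```text
time: 45.8
tool_pos: [573.8, -55.8, 178.9]
tcp_rot: [-3.141, -0.003, 3.136]
contact_force: [0.1, 0.6, -2.0]
grip_width: 31.5
finger_force: 30.0
```

Request:
send_rows --offset '[[0.14, -0.47, 0], [0.2875, -0.938, 0], [0.2875, -0.938, 0]]' --delta_rot '[[0, 0, 0], [0, 0, 0], [0, 0, 0]]'

```text
time: 46.18
tool_pos: [539.8, -167.5, 179.2]
tcp_rot: [3.141, -0.002, 3.137]
contact_force: [0.2, 0.4, -2.2]
grip_width: 31.3
finger_force: 30.0
```

Request:
send_rows --offset '[[0.14, -0.47, 0], [0.2875, -0.938, 0], [0.2875, -0.938, 0]]' --delta_rot '[[0, 0, 0], [0, 0, 0], [0, 0, 0]]'

```text
time: 46.55
tool_pos: [505.7, -279.5, 179.3]
tcp_rot: [3.141, -0.001, 3.137]
contact_force: [0.1, 0.9, -1.7]
grip_width: 31.5
finger_force: 30.0
```

Request:
send_rows --offset '[[0.14, -0.47, 0], [0.2875, -0.938, 0], [0.2875, -0.938, 0], [0.2875, -0.938, 0.3], [0.2875, -0.938, 0.6], [0.2875, -0.938, 0.9], [0.2875, -0.938, 1.0], [0.2875, -0.938, 1.0]]' --delta_rot '[[0, 0, 0], [0, 0, 0], [0, 0, 0], [0, 0, 0], [0, 0, 0], [0, 0, 0], [0, 0, 0], [0, 0, 0]]'

```text
time: 47.55
tool_pos: [472.7, -388.4, 60.1]
tcp_rot: [3.14, -0.001, -3.141]
contact_force: [0.7, -0.0, -2.8]
grip_width: 31.3
finger_force: 30.0
```

Request:
send_rows --offset '[[0, 0, 0.1], [0, 0, 0.25], [0, 0, 0.36], [0, 0, 0.39], [0, 0, 0.4], [0, 0, 0.403], [0, 0, 0.403]]' --delta_rot '[[0, 0, 0], [0, 0, 0], [0, 0, 0], [0, 0, 0], [0, 0, 0], [0, 0, 0], [0, 0, 0]]'

```text
time: 48.42
tool_pos: [471.8, -389.9, 12.7]
tcp_rot: [3.142, -0.0, 3.141]
contact_force: [-3.6, 4.1, 5.3]
grip_width: 31.2
finger_force: 30.0
```

Request:
send_rows --offset '[[0, 0, 0], [0, 0, 0], [0, 0, 0], [0, 0, -0.2], [0, 0, -0.6], [0, 0, -1.0], [0, 0, -1.0]]' --delta_rot '[[0, 0, 0], [0, 0, 0], [0, 0, 0], [0, 0, 0], [0, 0, 0], [0, 0, 0], [0, 0, 0]]' --grip 0.5

```text
time: 49.3
tool_pos: [473.9, -391.9, 136.7]
tcp_rot: [-3.135, 0.006, 3.141]
contact_force: [0.2, -0.2, -0.1]
grip_width: 45.6
finger_force: 0.0
```

Request:
send_rows --offset '[[0.03, 0.45, 0], [0.067, 0.926, 0], [0.067, 0.926, 0]]' --delta_rot '[[0, 0, 0], [0, 0, 0], [0, 0, 0]]' --grip 0.62

```text
time: 49.68
tool_pos: [463.0, -275.0, 131.3]
tcp_rot: [3.139, -0.002, -3.138]
contact_force: [0.4, 0.5, 0.5]
grip_width: 56.8
finger_force: 0.0
```

Request:
send_rows --offset '[[0.03, 0.45, 0], [0.067, 0.926, 0], [0.067, 0.926, 0]]' --delta_rot '[[0, 0, 0], [0, 0, 0], [0, 0, 0]]'

```text
time: 50.05
tool_pos: [455.3, -165.1, 131.6]
tcp_rot: [3.14, -0.002, -3.138]
contact_force: [0.1, -1.5, 0.1]
grip_width: 57.0
finger_force: 0.0
```

Request:
send_rows --offset '[[0.03, 0.45, 0], [0.067, 0.926, 0], [0.067, 0.926, 0]]' --delta_rot '[[0, 0, 0], [0, 0, 0], [0, 0, 0]]'

```text
time: 50.42
tool_pos: [447.9, -54.8, 131.8]
tcp_rot: [3.141, -0.001, -3.138]
contact_force: [0.6, -0.2, 0.4]
grip_width: 57.0
finger_force: 0.0
```

Request:
send_rows --offset '[[0.03, 0.45, 0], [0.067, 0.926, 0], [0.067, 0.926, 0], [0.067, 0.926, 0], [0.067, 0.926, 0]]' --delta_rot '[[0, 0, 0], [0, 0, 0], [0, 0, 0], [0, 0, 0], [0, 0, 0]]'

```text
time: 51.05
tool_pos: [440.6, 52.9, 132.0]
tcp_rot: [-3.141, 0.0, 3.139]
contact_force: [-1.1, 0.1, -0.6]
grip_width: 56.7
finger_force: 0.0
```

```bash
python3 -c "
from h import *
weights(dz=0)
o=get_obs();print(o['tcp_rot'],o['tool_pos'])"
```

```text
w100 top [([148.0, 153.9], 77, [695.4, 327.0]), ([425.7, 202.9], 49, [562.2, -377.5])]
w200 top [([431.6, 238.8], 80, [470.9, -388.8])]
w300 top []
w500 top [([143.4, 220.3], 145, [526.6, 335.2])]
w100 scene [([425.2, 226.6], 60, [701.8, 336.9]), ([423.4, 239.2], 44, [730.7, 310.7])]
w200 scene []
w300 scene [([269.1, 190.4], 99, [442.3, 52.3])]
w500 scene [([383.3, 177.0], 47, [528.6, 329.9]), ([299.1, 182.6], 122, [454.2, 129.4])]
[-3.14131369e+00  9.97198348e-05  3.13901087e+00] [440.34992962  53.18690699 132.06115254]
```

Request:
send_rows --offset '[[0, 0, 0.2], [0, 0, 0.4], [0, 0, 0.65], [0, 0, 0.9], [0, 0, 1.0], [0, 0, 1.0]]' --delta_rot '[[0, 0, 0], [0, 0, 0], [0, 0, 0], [0, 0, 0], [0, 0, 0], [0, 0, 0]]'

```text
time: 51.9
tool_pos: [439.8, 54.1, 11.8]
tcp_rot: [-3.142, -0.001, 3.141]
contact_force: [0.0, 0.1, 0.2]
grip_width: 57.1
finger_force: 0.0
```

Request:
send_rows --offset '[[0, 0, 0.03], [0, 0, 0.03], [0, 0, 0.03], [0, 0, 0.03], [0, 0, 0.03], [0, 0, 0.03], [0, 0, 0.03]]' --delta_rot '[[0, 0, 0], [0, 0, 0], [0, 0, 0], [0, 0, 0], [0, 0, 0], [0, 0, 0], [0, 0, 0]]' --grip 0.2

```text
time: 52.78
tool_pos: [440.4, 54.5, 9.1]
tcp_rot: [-3.141, 0.001, 3.141]
contact_force: [-0.4, 0.0, 6.1]
grip_width: 37.5
finger_force: 30.0
```

Request:
send_rows --offset '[[0, 0, -0.2], [0, 0, -0.6], [0, 0, -1.0], [0, 0, -1.0], [0, 0, -1.0], [0, 0, -1.0]]' --delta_rot '[[0, 0, 0], [0, 0, 0], [0, 0, 0], [0, 0, 0], [0, 0, 0], [0, 0, 0]]'

```text
time: 53.52
tool_pos: [438.7, 54.6, 126.9]
tcp_rot: [3.141, -0.004, 3.141]
contact_force: [-0.7, 0.3, -3.7]
grip_width: 37.4
finger_force: 30.0
```

```bash
python3 -c "
from h import *
o=get_obs();print(o['tcp_rot'],o['tool_pos'],o['contact_force'])"
```

```text
[ 3.14149354 -0.00365729  3.14128704] [438.72680852  54.59188439 126.91726817] [-0.67760867  0.25536922 -3.73846765]
```

Request:
send_rows --offset '[[-0.2, 0.025, -0.3], [-0.5, 0.025, -0.3], [-0.708, 0.025, -0.3], [-0.708, 0.025, -0.3]]' --delta_rot '[[0, 0, 0], [0, 0, 0], [0, 0, 0], [0, 0, 0]]'

```text
time: 54.02
tool_pos: [525.4, 57.4, 162.6]
tcp_rot: [-3.142, -0.003, 3.141]
contact_force: [-0.6, -0.4, -3.5]
grip_width: 37.4
finger_force: 30.0
```

Request:
send_rows --offset '[[-0.35, 0.025, 0], [-0.708, 0.025, 0], [-0.708, 0.025, 0], [-0.708, 0.025, 0.15], [-0.708, 0.025, 0.3], [-0.708, 0.025, 0.42], [-0.708, 0.025, 0.48], [-0.708, 0.025, 0.48]]' --delta_rot '[[0, 0, 0], [0, 0, 0], [0, 0, 0], [0, 0, 0], [0, 0, 0], [0, 0, 0], [0, 0, 0], [0, 0, 0]]'

```text
time: 55.02
tool_pos: [609.3, 60.5, 106.5]
tcp_rot: [-3.142, -0.001, 3.141]
contact_force: [0.6, -0.1, -2.5]
grip_width: 37.6
finger_force: 30.0
```

Request:
send_rows --offset '[[0, 0, 0.01], [0, 0, 0.02], [0, 0, 0.03], [0, 0, 0.04], [0, 0, 0.05], [0, 0, 0.06], [0, 0, 0.06], [0, 0, 0.06]]' --delta_rot '[[0, 0, 0], [0, 0, 0], [0, 0, 0], [0, 0, 0], [0, 0, 0], [0, 0, 0], [0, 0, 0], [0, 0, 0]]'

```text
time: 56.02
tool_pos: [610.0, 60.5, 99.9]
tcp_rot: [-3.141, 0.001, 3.141]
contact_force: [0.2, -0.1, -1.4]
grip_width: 37.8
finger_force: 30.0
```

Request:
send_rows --offset '[[0, 0, 0.006], [0, 0, 0.006], [0, 0, 0.006]]' --delta_rot '[[0, 0, 0], [0, 0, 0], [0, 0, 0]]'

```text
time: 56.4
tool_pos: [610.0, 60.5, 99.1]
tcp_rot: [-3.142, 0.0, 3.141]
contact_force: [1.0, 0.3, -0.7]
grip_width: 37.5
finger_force: 30.0
```

Request:
send_rows --offset '[[0, 0, 0], [0, 0, 0], [0, 0, 0], [0, 0, 0], [0, 0, 0], [0, 0, 0], [0, 0, 0], [0, 0, 0]]' --delta_rot '[[0, 0, 0], [0, 0, 0], [0, 0, 0], [0, 0, 0], [0, 0, 0], [0, 0, 0], [0, 0, 0], [0, 0, 0]]' --grip 0.63

```text
time: 57.4
tool_pos: [609.9, 60.5, 99.0]
tcp_rot: [-3.142, 0.0, 3.141]
contact_force: [-0.2, -0.0, 0.2]
grip_width: 57.9
finger_force: 0.0
```

Request:
send_rows --offset '[[0, 0, 0], [0, 0, 0], [0, 0, 0], [0, 0, 0], [0, 0, 0], [0, 0, 0], [0, 0, 0], [0, 0, 0]]' --delta_rot '[[0, 0, 0], [0, 0, 0], [0, 0, 0], [0, 0, 0], [0, 0, 0], [0, 0, 0], [0, 0, 0], [0, 0, 0]]'

```text
time: 58.4
tool_pos: [609.8, 60.5, 99.0]
tcp_rot: [-3.141, -0.0, 3.141]
contact_force: [-0.3, 0.2, -1.1]
grip_width: 57.7
finger_force: 0.0
```

```bash
python3 -c "
from h import *
im=optics.capture('scene')
print(get_obs()['tool_pos'],[(x.round(1).tolist(),s.tolist(),at_z('scene',x,90.2+39).round(1)) for x,s in blobs(im,'w300')[0] if 150<x[1]<300])"
```

```text
[609.85746046  60.49115535  99.01511201] [([380.8, 186.9], [351, 162, 64, 46, 1039], array([620.4, 248.3, 129.2])), ([305.1, 213.0], [299, 208, 13, 10, 93], array([615.5,  59. , 129.2]))]
```

Request:
send_rows --offset '[[0, 0, 0], [0, 0, 0], [0, 0, 0], [0, 0, 0], [0, 0, 0], [0, 0, 0], [0, 0, 0], [0, 0, 0]]' --delta_rot '[[0, 0, 0], [0, 0, 0], [0, 0, 0], [0, 0, 0], [0, 0, 0], [0, 0, 0], [0, 0, 0], [0, 0, 0]]'

```text
time: 59.45
tool_pos: [609.9, 60.5, 99.0]
tcp_rot: [-3.141, 0.0, 3.141]
contact_force: [-0.5, -0.3, 0.2]
grip_width: 58.2
finger_force: 0.0
```

Request:
send_rows --offset '[[0, 0, 0], [0, 0, 0], [0, 0, 0], [0, 0, 0], [0, 0, 0]]' --delta_rot '[[0, 0, 0], [0, 0, 0], [0, 0, 0], [0, 0, 0], [0, 0, 0]]' --grip 0.2

```text
time: 60.08
tool_pos: [609.8, 60.5, 99.0]
tcp_rot: [-3.141, -0.0, 3.141]
contact_force: [0.3, 0.4, -0.8]
grip_width: 37.3
finger_force: 30.0
```

Request:
send_rows --offset '[[0, 0, -0.05], [0, 0, -0.2], [0, 0, -0.45], [0, 0, -0.667], [0, 0, -0.667], [0, 0, -0.667]]' --delta_rot '[[0, 0, 0], [0, 0, 0], [0, 0, 0], [0, 0, 0], [0, 0, 0], [0, 0, 0]]'

```text
time: 60.82
tool_pos: [609.1, 60.5, 177.7]
tcp_rot: [-3.142, -0.002, 3.141]
contact_force: [-0.8, 0.3, -3.2]
grip_width: 37.5
finger_force: 30.0
```

Request:
send_rows --offset '[[0.15, -0.39, 0], [0.306, -0.781, 0], [0.306, -0.781, 0]]' --delta_rot '[[0, 0, 0], [0, 0, 0], [0, 0, 0]]'

```text
time: 61.2
tool_pos: [571.2, -36.0, 177.5]
tcp_rot: [-3.141, -0.004, 3.137]
contact_force: [-0.2, 0.1, -3.2]
grip_width: 37.9
finger_force: 30.0
```

Request:
send_rows --offset '[[0.15, -0.39, 0], [0.306, -0.781, 0], [0.306, -0.781, 0]]' --delta_rot '[[0, 0, 0], [0, 0, 0], [0, 0, 0]]'

```text
time: 61.58
tool_pos: [535.1, -129.0, 177.9]
tcp_rot: [3.141, -0.002, 3.137]
contact_force: [0.2, 1.0, -2.9]
grip_width: 37.7
finger_force: 30.0
```

Request:
send_rows --offset '[[0.15, -0.39, 0], [0.306, -0.781, 0], [0.306, -0.781, 0]]' --delta_rot '[[0, 0, 0], [0, 0, 0], [0, 0, 0]]'

```text
time: 61.95
tool_pos: [499.0, -222.1, 178.2]
tcp_rot: [3.141, -0.001, 3.138]
contact_force: [0.3, 0.7, -3.1]
grip_width: 37.2
finger_force: 30.0
```

Request:
send_rows --offset '[[0.15, -0.39, 0], [0.306, -0.781, 0], [0.306, -0.781, 0], [0.306, -0.781, 0.3], [0.306, -0.781, 0.6], [0.306, -0.781, 0.9], [0.306, -0.781, 1.0], [0.306, -0.781, 1.0]]' --delta_rot '[[0, 0, 0], [0, 0, 0], [0, 0, 0], [0, 0, 0], [0, 0, 0], [0, 0, 0], [0, 0, 0], [0, 0, 0]]'

```text
time: 62.95
tool_pos: [463.4, -313.1, 58.7]
tcp_rot: [3.14, -0.001, -3.141]
contact_force: [0.8, 0.6, -3.2]
grip_width: 36.9
finger_force: 30.0
```

Request:
send_rows --offset '[[0, 0, 0.1], [0, 0, 0.25], [0, 0, 0.34], [0, 0, 0.36], [0, 0, 0.38], [0, 0, 0.38]]' --delta_rot '[[0, 0, 0], [0, 0, 0], [0, 0, 0], [0, 0, 0], [0, 0, 0], [0, 0, 0]]'

```text
time: 63.7
tool_pos: [463.1, -314.6, 13.8]
tcp_rot: [-3.141, 0.001, 3.141]
contact_force: [0.5, -0.1, -2.3]
grip_width: 37.5
finger_force: 30.0
```

Request:
send_rows --offset '[[0, 0, 0.005], [0, 0, 0.01], [0, 0, 0.01]]' --delta_rot '[[0, 0, 0], [0, 0, 0], [0, 0, 0]]'

```text
time: 64.08
tool_pos: [463.1, -314.5, 12.9]
tcp_rot: [-3.141, 0.001, 3.141]
contact_force: [-2.4, 0.5, 3.2]
grip_width: 36.9
finger_force: 30.0
```

Request:
send_rows --offset '[[0, 0, 0], [0, 0, 0], [0, 0, 0], [0, 0, -0.2], [0, 0, -0.6], [0, 0, -1.0], [0, 0, -1.0]]' --delta_rot '[[0, 0, 0], [0, 0, 0], [0, 0, 0], [0, 0, 0], [0, 0, 0], [0, 0, 0], [0, 0, 0]]' --grip 0.55

```text
time: 64.95
tool_pos: [464.7, -315.9, 136.2]
tcp_rot: [-3.136, 0.006, 3.141]
contact_force: [0.1, 0.5, -1.7]
grip_width: 50.3
finger_force: 0.0
```

Request:
send_rows --offset '[[0.012, 0.45, 0], [0.024, 0.93, 0], [0.024, 0.93, 0]]' --delta_rot '[[0, 0, 0], [0, 0, 0], [0, 0, 0]]' --grip 0.78

```text
time: 65.32
tool_pos: [458.9, -199.1, 131.2]
tcp_rot: [3.139, -0.003, -3.138]
contact_force: [0.3, -0.8, -0.8]
grip_width: 71.2
finger_force: 0.0
```

Request:
send_rows --offset '[[0.012, 0.45, 0], [0.024, 0.93, 0], [0.024, 0.93, 0]]' --delta_rot '[[0, 0, 0], [0, 0, 0], [0, 0, 0]]'

```text
time: 65.7
tool_pos: [456.6, -88.6, 131.6]
tcp_rot: [3.141, -0.002, -3.138]
contact_force: [0.4, -0.2, 0.5]
grip_width: 71.6
finger_force: 0.0
```

Request:
send_rows --offset '[[0.012, 0.45, 0], [0.024, 0.93, 0], [0.024, 0.93, 0]]' --delta_rot '[[0, 0, 0], [0, 0, 0], [0, 0, 0]]'

```text
time: 66.08
tool_pos: [454.4, 22.3, 131.8]
tcp_rot: [3.141, -0.001, -3.138]
contact_force: [-0.2, 0.4, -0.0]
grip_width: 71.3
finger_force: 0.0
```

Request:
send_rows --offset '[[0.012, 0.45, 0], [0.024, 0.93, 0], [0.024, 0.93, 0], [0.024, 0.93, 0], [0.024, 0.93, 0]]' --delta_rot '[[0, 0, 0], [0, 0, 0], [0, 0, 0], [0, 0, 0], [0, 0, 0]]'

```text
time: 66.7
tool_pos: [452.0, 130.3, 132.0]
tcp_rot: [-3.141, -0.0, 3.139]
contact_force: [0.2, 0.6, 0.7]
grip_width: 71.6
finger_force: 0.0
```

```bash
python3 -c "
from h import *
weights(dz=0)
o=get_obs();print(o['tcp_rot'],o['tool_pos'])"
```

```text
w100 top [([147.9, 153.9], 76, [695.6, 327.3]), ([425.8, 202.9], 50, [562.2, -377.8])]
w200 top [([431.6, 238.8], 80, [470.9, -388.8])]
w300 top [([402.5, 243.0], 126, [461.8, -312.9])]
w500 top [([143.5, 220.4], 147, [526.4, 335.0])]
w100 scene [([426.2, 226.4], 65, [702.3, 339.4]), ([423.4, 239.1], 43, [730.6, 310.9])]
w200 scene []
w300 scene [([125.8, 247.1], 137, [461.4, -315.2])]
w500 scene [([383.4, 177.1], 47, [529.1, 329.9]), ([299.1, 182.5], 125, [453.8, 129.6])]
[-3.14130513e+00  9.06951654e-06  3.13898174e+00] [451.85413699 130.64899291 132.19229456]
```

Request:
send_rows --offset '[[0, 0, 0.2], [0, 0, 0.4], [0, 0, 0.65], [0, 0, 0.9], [0, 0, 1.0], [0, 0, 1.0], [0, 0, 1.0]]' --delta_rot '[[0, 0, 0], [0, 0, 0], [0, 0, 0], [0, 0, 0], [0, 0, 0], [0, 0, 0], [0, 0, 0]]'

```text
time: 67.68
tool_pos: [452.3, 132.0, 13.2]
tcp_rot: [3.141, 0.002, 3.141]
contact_force: [-0.1, 0.2, 0.7]
grip_width: 71.8
finger_force: 0.0
```

Request:
send_rows --offset '[[0, 0, 0.01], [0, 0, 0.01], [0, 0, 0.01], [0, 0, 0.01], [0, 0, 0.01], [0, 0, 0.01], [0, 0, 0.01]]' --delta_rot '[[0, 0, 0], [0, 0, 0], [0, 0, 0], [0, 0, 0], [0, 0, 0], [0, 0, 0], [0, 0, 0]]' --grip 0.3

```text
time: 68.55
tool_pos: [451.6, 132.2, 11.3]
tcp_rot: [3.141, 0.0, 3.141]
contact_force: [-1.1, 2.2, 5.6]
grip_width: 45.8
finger_force: 30.0
```

Request:
send_rows --offset '[[0, 0, -0.2], [0, 0, -0.6], [0, 0, -1.0], [0, 0, -1.0], [0, 0, -1.0], [0, 0, -1.0]]' --delta_rot '[[0, 0, 0], [0, 0, 0], [0, 0, 0], [0, 0, 0], [0, 0, 0], [0, 0, 0]]'

```text
time: 69.3
tool_pos: [450.1, 131.8, 129.0]
tcp_rot: [-3.141, -0.004, 3.141]
contact_force: [0.6, 0.1, -5.4]
grip_width: 45.5
finger_force: 30.0
```

Request:
send_rows --offset '[[-0.2, -0.1, -0.3], [-0.45, -0.2, -0.3], [-0.66, -0.298, -0.3], [-0.66, -0.298, -0.3]]' --delta_rot '[[0, 0, 0], [0, 0, 0], [0, 0, 0], [0, 0, 0]]'

```text
time: 69.8
tool_pos: [531.3, 95.3, 165.0]
tcp_rot: [-3.141, -0.002, 3.14]
contact_force: [0.0, 0.6, -5.6]
grip_width: 45.3
finger_force: 30.0
```

Request:
send_rows --offset '[[-0.33, -0.15, 0], [-0.66, -0.298, 0], [-0.66, -0.298, 0], [-0.66, -0.298, 0.15], [-0.66, -0.298, 0.3], [-0.66, -0.298, 0.42], [-0.66, -0.298, 0.48], [-0.66, -0.298, 0.48]]' --delta_rot '[[0, 0, 0], [0, 0, 0], [0, 0, 0], [0, 0, 0], [0, 0, 0], [0, 0, 0], [0, 0, 0], [0, 0, 0]]'

```text
time: 70.8
tool_pos: [609.4, 60.7, 109.0]
tcp_rot: [-3.142, -0.001, 3.142]
contact_force: [1.1, -0.3, -4.9]
grip_width: 45.2
finger_force: 30.0
```

Request:
send_rows --offset '[[0, 0, 0.01], [0, 0, 0.02], [0, 0, 0.03], [0, 0, 0.04], [0, 0, 0.05], [0, 0, 0.06], [0, 0, 0.07], [0, 0, 0.07]]' --delta_rot '[[0, 0, 0], [0, 0, 0], [0, 0, 0], [0, 0, 0], [0, 0, 0], [0, 0, 0], [0, 0, 0], [0, 0, 0]]'

```text
time: 71.8
tool_pos: [610.0, 60.5, 101.2]
tcp_rot: [-3.141, 0.0, 3.141]
contact_force: [0.9, -0.5, -1.3]
grip_width: 45.9
finger_force: 30.0
```

Request:
send_rows --offset '[[0, 0, 0.01], [0, 0, 0.02], [0, 0, 0.02], [0, 0, 0.02]]' --delta_rot '[[0, 0, 0], [0, 0, 0], [0, 0, 0], [0, 0, 0]]'

```text
time: 72.3
tool_pos: [610.0, 60.5, 98.8]
tcp_rot: [-3.141, 0.001, 3.141]
contact_force: [-0.1, -0.7, -0.6]
grip_width: 45.5
finger_force: 30.0
```

Request:
send_rows --offset '[[0, 0, 0], [0, 0, 0], [0, 0, 0], [0, 0, 0], [0, 0, 0], [0, 0, 0], [0, 0, 0], [0, 0, 0]]' --delta_rot '[[0, 0, 0], [0, 0, 0], [0, 0, 0], [0, 0, 0], [0, 0, 0], [0, 0, 0], [0, 0, 0], [0, 0, 0]]' --grip 0.72

```text
time: 73.3
tool_pos: [609.8, 60.5, 98.7]
tcp_rot: [-3.142, -0.0, 3.141]
contact_force: [-0.1, 0.3, -1.1]
grip_width: 66.0
finger_force: 0.0
```

Request:
send_rows --offset '[[0, 0, 0], [0, 0, 0], [0, 0, 0], [0, 0, 0], [0, 0, 0], [0, 0, 0], [0, 0, 0], [0, 0, 0]]' --delta_rot '[[0, 0, 0], [0, 0, 0], [0, 0, 0], [0, 0, 0], [0, 0, 0], [0, 0, 0], [0, 0, 0], [0, 0, 0]]'

```text
time: 74.3
tool_pos: [609.8, 60.5, 98.6]
tcp_rot: [-3.142, -0.0, 3.141]
contact_force: [-0.2, -0.5, 0.3]
grip_width: 65.9
finger_force: 0.0
```

```bash
python3 -c "
from h import *
im=optics.capture('scene'); save(cv2.resize(im[170:260,240:360],(640,480),interpolation=cv2.INTER_CUBIC),'s12.png')
print(get_obs()['tool_pos'],[(x.round(1).tolist(),s.tolist(),at_z('scene',x,87+43).round(1)) for x,s in blobs(im,'w500')[0] if 150<x[1]<300])"
```

```text
[609.85518924  60.47840054  98.65416879] [([383.3, 177.0], [376, 172, 20, 9, 47], array([596.7, 270.4, 130. ])), ([305.4, 213.4], [298, 208, 15, 11, 116], array([617.2,  58.7, 130. ]))]
```

View pics/s12.png

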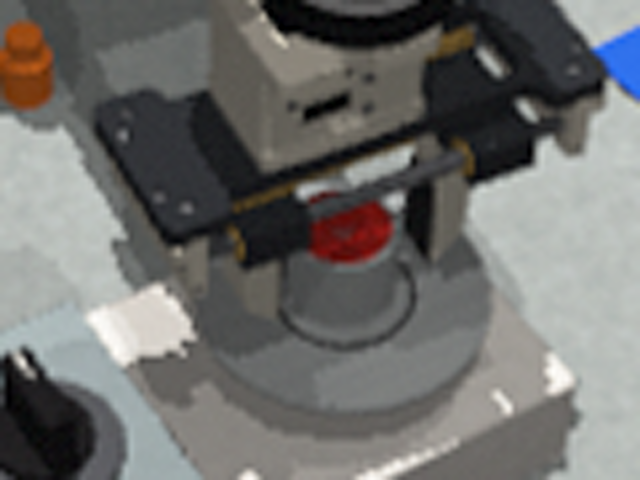

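Request:
send_rows --offset '[[0, 0, 0], [0, 0, 0], [0, 0, 0], [0, 0, 0], [0, 0, 0], [0, 0, 0], [0, 0, 0], [0, 0, 0]]' --delta_rot '[[0, 0, 0], [0, 0, 0], [0, 0, 0], [0, 0, 0], [0, 0, 0], [0, 0, 0], [0, 0, 0], [0, 0, 0]]'

```text
time: 75.35
tool_pos: [609.9, 60.5, 98.7]
tcp_rot: [-3.142, 0.0, 3.141]
contact_force: [0.5, 0.1, 0.2]
grip_width: 66.2
finger_force: 0.0
```

Request:
send_rows --offset '[[0, 0, 0], [0, 0, 0], [0, 0, 0], [0, 0, 0], [0, 0, 0], [0, 0, 0]]' --delta_rot '[[0, 0, 0], [0, 0, 0], [0, 0, 0], [0, 0, 0], [0, 0, 0], [0, 0, 0]]' --grip 0.3

```text
time: 76.1
tool_pos: [609.8, 60.5, 98.7]
tcp_rot: [-3.141, -0.0, 3.141]
contact_force: [-0.2, 0.2, -0.3]
grip_width: 45.5
finger_force: 30.0
```

Request:
send_rows --offset '[[0, 0, -0.03], [0, 0, -0.08], [0, 0, -0.3], [0, 0, -0.5], [0, 0, -0.667], [0, 0, -0.667], [0, 0, -0.667]]' --delta_rot '[[0, 0, 0], [0, 0, 0], [0, 0, 0], [0, 0, 0], [0, 0, 0], [0, 0, 0], [0, 0, 0]]'

```text
time: 76.97
tool_pos: [609.0, 60.5, 177.4]
tcp_rot: [-3.142, -0.002, 3.141]
contact_force: [-0.4, 0.2, -4.9]
grip_width: 45.4
finger_force: 30.0
```

Request:
send_rows --offset '[[0.075, -0.38, 0], [0.15, -0.758, 0], [0.15, -0.758, 0]]' --delta_rot '[[0, 0, 0], [0, 0, 0], [0, 0, 0]]'

```text
time: 77.35
tool_pos: [590.6, -33.4, 177.3]
tcp_rot: [-3.141, -0.003, 3.137]
contact_force: [0.5, 1.5, -4.5]
grip_width: 45.3
finger_force: 30.0
```

Request:
send_rows --offset '[[0.075, -0.38, 0], [0.15, -0.758, 0], [0.15, -0.758, 0]]' --delta_rot '[[0, 0, 0], [0, 0, 0], [0, 0, 0]]'

```text
time: 77.72
tool_pos: [573.0, -123.7, 177.6]
tcp_rot: [-3.142, -0.002, 3.138]
contact_force: [-0.3, 0.6, -5.0]
grip_width: 45.5
finger_force: 30.0
```

Request:
send_rows --offset '[[0.075, -0.38, 0], [0.15, -0.758, 0], [0.15, -0.758, 0]]' --delta_rot '[[0, 0, 0], [0, 0, 0], [0, 0, 0]]'

```text
time: 78.1
tool_pos: [555.2, -214.1, 177.7]
tcp_rot: [3.141, -0.001, 3.138]
contact_force: [0.1, 0.2, -4.9]
grip_width: 45.8
finger_force: 30.0
```

Request:
send_rows --offset '[[0.075, -0.38, 0], [0.15, -0.758, 0], [0.15, -0.758, 0], [0.15, -0.758, 0.3], [0.15, -0.758, 0.6], [0.15, -0.758, 0.9], [0.15, -0.758, 1.0], [0.15, -0.758, 1.0]]' --delta_rot '[[0, 0, 0], [0, 0, 0], [0, 0, 0], [0, 0, 0], [0, 0, 0], [0, 0, 0], [0, 0, 0], [0, 0, 0]]'

```text
time: 79.1
tool_pos: [538.1, -302.0, 58.3]
tcp_rot: [3.141, -0.001, -3.141]
contact_force: [-0.3, -0.2, -5.0]
grip_width: 45.6
finger_force: 30.0
```

Request:
send_rows --offset '[[0, 0, 0.1], [0, 0, 0.25], [0, 0, 0.32], [0, 0, 0.34], [0, 0, 0.35], [0, 0, 0.35], [0, 0, 0.35]]' --delta_rot '[[0, 0, 0], [0, 0, 0], [0, 0, 0], [0, 0, 0], [0, 0, 0], [0, 0, 0], [0, 0, 0]]'

```text
time: 79.97
tool_pos: [538.0, -303.5, 17.1]
tcp_rot: [-3.141, 0.001, 3.141]
contact_force: [0.4, -0.4, -4.9]
grip_width: 45.3
finger_force: 30.0
```

Request:
send_rows --offset '[[0, 0, 0.008], [0, 0, 0.014], [0, 0, 0.018], [0, 0, 0.018]]' --delta_rot '[[0, 0, 0], [0, 0, 0], [0, 0, 0], [0, 0, 0]]'

```text
time: 80.47
tool_pos: [537.9, -303.4, 15.8]
tcp_rot: [-3.141, 0.001, 3.141]
contact_force: [-3.5, 2.0, 6.1]
grip_width: 45.3
finger_force: 30.0
```

Contact with the tray floor. I'll release, lift clear and check everything.

Request:
send_rows --offset '[[0, 0, 0], [0, 0, 0], [0, 0, 0], [0, 0, -0.2], [0, 0, -0.6], [0, 0, -1.0], [0, 0, -1.0]]' --delta_rot '[[0, 0, 0], [0, 0, 0], [0, 0, 0], [0, 0, 0], [0, 0, 0], [0, 0, 0], [0, 0, 0]]' --grip 0.63

```text
time: 81.35
tool_pos: [539.9, -304.8, 139.1]
tcp_rot: [-3.136, 0.007, 3.142]
contact_force: [0.3, 0.2, -0.2]
grip_width: 57.7
finger_force: 0.0
```

Request:
send_rows --offset '[[0.4, 0.4, -0.5], [0.8, 0.8, -0.7], [0.8, 0.8, -0.7], [0.8, 0.8, -0.7], [0.8, 0.8, -0.7]]' --delta_rot '[[0, 0, 0], [0, 0, 0], [0, 0, 0], [0, 0, 0], [0, 0, 0]]'

```text
time: 81.98
tool_pos: [442.0, -207.6, 217.9]
tcp_rot: [3.142, -0.0, 3.141]
contact_force: [0.8, 0.0, -0.4]
grip_width: 57.6
finger_force: 0.0
```

```bash
python3 -c "
from h import *
weights(dz=4)
a=np.load('topL.npy'); b=np.load('sceneL.npy')
save(cv2.resize(b[145:355,60:440],(800,442),interpolation=cv2.INTER_CUBIC),'s13.png')
for n in('spool_white','spool_green','flux','tweezers','spool_red','pad'):
  print(n,[np.round(r['uv']).tolist() for r in finder.pinpoint(n,'scene')[:2]])
o=get_obs();print(o['time'],o['tool_pos'])"
```

```text
w100 top [([147.7, 153.8], 73, [695.0, 326.4]), ([425.6, 202.9], 48, [562.0, -375.9])]
w200 top []
w300 top []
w500 top [([398.1, 213.3], 192, [536.2, -300.8]), ([143.5, 220.4], 146, [526.4, 333.9])]
w100 scene [([422.2, 226.2], 45, [700.0, 328.4]), ([423.4, 239.1], 43, [732.9, 308.3])]
w200 scene []
w300 scene [([125.8, 247.1], 137, [464.8, -315.1])]
w500 scene [([383.4, 177.0], 48, [532.0, 327.4]), ([139.3, 269.3], 199, [540.7, -304.2])]
spool_white [[393.0, 246.0]]
spool_green [[426.0, 236.0]]
flux [[175.0, 341.0]]
tweezers [[217.0, 334.0]]
spool_red [[385.0, 183.0], [215.0, 332.0]]
pad [[382.0, 186.0]]
82.375 [ 441.84920773 -207.46782538  218.13842311]
```

View pics/s13.png

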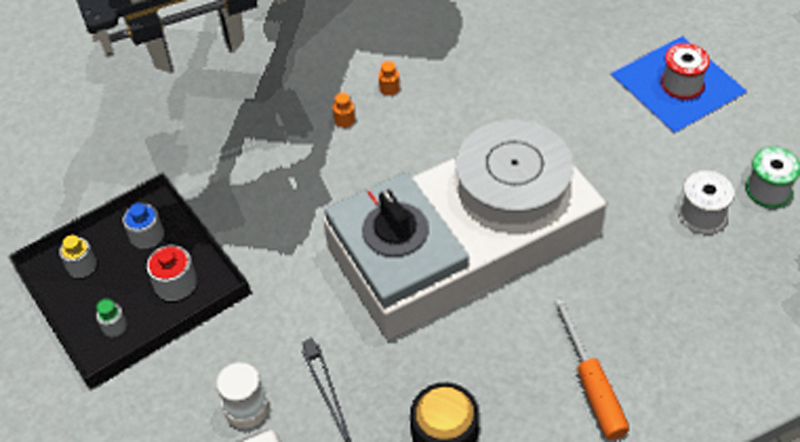

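The picture shows:
- All four weights upright in the tray, at crop (75,255), (143,225), (170,272) and (110,317).
- The pan empty at (514,163).
- The knob at its red line, about (385,205).
- The red spool on the pad at (685,75).
- The bystanders where they were.

Handing the job in.

```bash
python3 -c "
from h import *
print(ticket.close_job())"
```

```text
the job is handed in; nothing more can be done
None
```

The job is handed in after about 82 s of the 210 s, with no verdict returned. By my last pictures the red spool is on the pad, the tare knob is at zero, and the pan is empty. All four weights (100, 200, 300 and 500 g) were set alone on the pan in order and now stand upright in the tray, with the bystanders in place.

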